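# Put the sharp picks away in the child-safe box

### The job

Put the sharp picks away in the child-safe box: release its lid by pushing the orange-handled dowel down through the small hole behind the lid, never touching the brass catch with the gripper. With the lid up, drop every pick point-down into a cell of its own, then press the lid shut until the catch holds it. The dowel goes back upright into its stand, and the other things on the worktop stay as they are.

Things in the scene. Friction and masses are not known exactly. Their poses are not given: they have to be found in the camera images.
- caddy: the child-safe wooden box, loose but heavy (2.2 kg), 140 mm (its x) x 160 mm (its y) x 130 mm high; origin at the worktop, its own x from -65 to +75 mm, y from -80 to +80 mm. Seen along its +x (away from the robot at yaw 0) come: a 30 mm thick front with the lid's hinge (x -65 to -35), a row of four cells along y (centres at x = -20 mm, y = 52.5, 17.5, -17.5, -52.5 mm), and behind the lid a deck, level with the rim, with a small hole. Its yaw is within 0.35 rad of zero
- cell0 (a point): centre of the open mouth, on the rim 130 mm above the worktop, of one of the four cells of the box; a cell is 30 x 30 mm in plan (walls 5 mm) and 120 mm deep; cell 0 counts from the box's +y end
- cell1 (a point): centre of the open mouth, on the rim 130 mm above the worktop, of one of the four cells of the box; a cell is 30 x 30 mm in plan (walls 5 mm) and 120 mm deep; cell 1 counts from the box's +y end
- cell2 (a point): centre of the open mouth, on the rim 130 mm above the worktop, of one of the four cells of the box; a cell is 30 x 30 mm in plan (walls 5 mm) and 120 mm deep; cell 2 counts from the box's +y end
- cell3 (a point): centre of the open mouth, on the rim 130 mm above the worktop, of one of the four cells of the box; a cell is 30 x 30 mm in plan (walls 5 mm) and 120 mm deep; cell 3 counts from the box's +y end
- release_hole (a point): centre of the brass-ringed round hole (17 mm across) in the box's rear deck, at the deck's top (130 mm above the worktop, 55 mm behind the box's origin along its x). The deck is 8 mm thick; the catch's tail lies under the hole with its top 26 mm below the deck's top. Pushing the tail straight down 10 to 15 mm (2 to 5 N) frees the lid; it springs back when let go
- lid_hinge (a point): middle of the lid's hinge axis, which runs along the box's y, 134 mm above the worktop, 50 mm in front of the box's origin
- lid_edge (a point): middle of the lid's free edge, 65 mm from the hinge axis, in the middle of the lid's thickness
- lid (a joint): angle of the green lid (6 mm thick, 148 mm wide): 0 to 0.06 when shut under the catch, about 1.9 when it has sprung up and leans back towards the robot side. A weak spring opens it; to shut it, push it over from outside and press its free edge down (about 5 to 20 N in all), beside the catch, to joint 0 or a little less, where the catch snaps over it. It can be pushed to -0.04. The catch covers only the middle 16 mm of the edge and stands up to about 35 mm above the rim
- catch (a joint): angle of the brass spring catch: 0 at rest (hooked over the shut lid), 0.4 pushed all the way; the lid is free above about 0.2
- dowel: the push-dowel: wooden rod 10 mm across and 90 mm long, above it an orange handle 18 mm across and 47 mm long (90 to 137 mm above the origin) and a knob 26 mm across and 9 mm high; 146 mm in all, 60 g. Origin at the lower end, own z along it to the knob. At the start it stands in its stand, the handle resting on the stand's top
- dowel_stand_hole (a point): centre of the mouth of the 15 mm hole through the dowel stand, a fixed wooden block 44 x 44 mm and 92 mm high on a 70 mm square foot
- pick0: a sharp pick with a red handle, or None if absent: steel spike 7 mm across and 45 mm long, above it a handle 17 mm across and 62 mm long (45 to 107 mm above the origin) that flares over its last 9 mm into a knob 24 mm across and 8 mm high; 115 mm in all, 60 g. Origin at the point, own z along it to the knob. At the start it hangs in a hole of the dark drying stand by its handle, point down
- pick1: a sharp pick with a blue handle, or None if absent: steel spike 7 mm across and 45 mm long, above it a handle 17 mm across and 62 mm long (45 to 107 mm above the origin) that flares over its last 9 mm into a knob 24 mm across and 8 mm high; 115 mm in all, 60 g. Origin at the point, own z along it to the knob. At the start it hangs in a hole of the dark drying stand by its handle, point down
- pick2: a sharp pick with a yellow handle, or None if absent: steel spike 7 mm across and 45 mm long, above it a handle 17 mm across and 62 mm long (45 to 107 mm above the origin) that flares over its last 9 mm into a knob 24 mm across and 8 mm high; 115 mm in all, 60 g. Origin at the point, own z along it to the knob. At the start it hangs in a hole of the dark drying stand by its handle, point down
- pick3: a sharp pick with a white handle, or None if absent: steel spike 7 mm across and 45 mm long, above it a handle 17 mm across and 62 mm long (45 to 107 mm above the origin) that flares over its last 9 mm into a knob 24 mm across and 8 mm high; 115 mm in all, 60 g. Origin at the point, own z along it to the knob. At the start it hangs in a hole of the dark drying stand by its handle, point down
- stand: the drying stand: fixed dark wooden block 50 x 190 x 47 mm high with four 15 mm holes in a row along its y, 45 mm apart; origin at the centre of its underside
- orange_cup: bystander: an orange cup left of the box
- apple2: bystander: an apple behind the drying stand
- apple4: bystander: another apple behind the drying stand
- tape_measure: bystander: a yellow tape measure at the back right

How it is judged:
By the outcome, as a careful person would: the job done as asked, in the order asked, and still so for the second after the job is handed in, with the robot touching nothing.
Of pick0, pick1, pick2, pick3 only 2 to 4 are there at a start; the rules pass over those that are not, and their reading is None.
At some moment in a run one of caddy may be knocked a few centimetres aside while the robot is not near it.
Once in a run the grip may slacken for a moment while it holds something.
It also fails if it takes over 210 s, if anything falls off the work surface, if the arm or the gripper's body presses on something with over 40 N, if the wrist force passes 120 N, or if a joint passes its speed limit or range.

### The arm

A 7-joint arm with a two-finger parallel gripper is mounted at the origin on a cart in front of the work surface, level with it; the furniture and walls round the work are solid. World frame = base frame: x ahead of the robot, y to its left, z up, the work surface at z = 0. Lengths are in m, angles in rad, forces in N, time in s.
With the tool pointing down it reaches from about 0.4 to 0.85 m from the base axis. Payload 10.4 kg.
Tool frame: the origin (TCP) lies midway between the tips of the shut fingers; the grasp point (between the pads) lies 19 mm behind it; z points along the fingers, y is the line along which they close (so a half turn about z gives the same grasp; the last joint's range is limited). The gripper opens to 87 mm and grips with 3 to 60 N. Pads are 19 mm wide; open, the fingers measure 117 mm over their backs; the gripper's body (75 mm by 190 mm) begins 51 mm behind the grasp point.
Start: joints at [-1.233, 0.332, -0.065, 1.46, 0.022, 1.35, -0.088], TCP at [0.221, 0.585, 0.192] pointing down, gripper open.
Joint ranges: [-2.6, 2.6], [-0.5, 2.12], [-1.47, 1.34], [0.16, 2.42], [-1.27, 4.41], [0.06, 2.06], [-2.6, 2.6]. Speed limits (rad/s): [2.22, 2.22, 2.79, 2.79, 3.14, 3.14, 3.14].

### API

Orientations are given as a unit quaternion [x, y, z, w].
In Python, from bench import sensors, eyes, order gives the robot as it stands.
- The arm moves only by the tool arm_command, never from a script. Its argument "steps" is a list of rows, each an object with "rot": the turn, a rotation vector about the world's x, y, z in degrees, a list of three; "slide": the shift along the world's x, y, z in m, a list of three; "grip": the opening, from 0 (shut) to 1 (fully open). A call has exactly 8 rows; each row shifts and turns the commanded pose from where the row before left it; what a row does not reach is not made up. A row lasts 1/8 s, in which the tool goes at most 62.5 mm and 10.7 degrees, less where a joint would pass 70% of its speed; a pose out of reach is approached as far as the arm can. A call with a gripper value outside its range is refused whole. The fingers move at their own pace and stop on an object; "newtons" is the grip in N (left out, the last holds). Time passes only in rows, so rows that do not move let the fingers close, or fill a call up. It gives the time, the measured TCP pose, the force, the opening and the grip force at its end, in the units of the state.
- sensors.read_state(): the state, without advancing time (a new reading comes with each control period).
- eyes.camera(name): name is "scene" or "top"; returns a dict with "pixels" (384x512x3 uint8, red, green, blue), "intrinsics" (3x3 intrinsics, pixels), "k1" (the pictures are not rectified: a ray, as slopes to the right and down, at radius r is drawn at 1 + k1 r^2 times it, then the intrinsics apply), "pose" (4x4, takes a point from camera to world coordinates). Camera axes: x right, y down, z forward; pixel columns grow to the right and rows downward; lengths in m; the calibration is good to about 2 mm. A picture is of the moment at which its call begins. There is no depth.
- order.close_job(): hands the job in; it is judged then, once.
Trained networks look in a picture, given as the dict that the camera call returned (one of the last four; its "shot" number tells which), for a name from the list of things; names that differ only in an ending like _2 or _b are one class to them, and where a whole thing is asked for, a point or a joint stands for the part that bears it (a point fixed in the world has none). Each returns a list of dicts, best first, with "conf" (0 to 1); they miss things now and then, are a little off and sometimes report something else, mostly with a low value. They report only what shows in the picture. A call takes as long as a camera call.
- eyes.look_for(name, picture): "bbox" ([left, top, right, bottom] in pixels, round what is visible of it).
The state is a dict: "time": time; "joint_positions": joint angles; "joint_vel": joint speeds; "joint_torque": joint torques, N m; "ee_pos": TCP position; "eef_rot": TCP orientation; "ft_force": force on the tool from outside, world axes, zero at the start; "torque": the same for the moment, N m; "width": finger opening in m; "grip_force": force on a finger pad.
Only numpy, scipy, OpenCV 4.12 (cv2) and the standard library are available. Lean on these libraries where they do the work, as an engineer would, in place of code of your own. Each camera call takes 0.05 s, during which the arm holds its last target. There are 200 camera calls.

## Working session

There is one attempt and no reset: what is moved stays moved. The work goes in short steps, Python scripts to look and compute and a tool call to move; the robot and the scene stay as the last step left them, time stands still between calls to the robot, and variables do not carry over. Pictures are saved under pics/ and viewed, at most 14 in all, crops included, and the job is handed in when it is done.

Besides the shell and the picture viewer there is one more tool, called after "Emit:" by a JSON object that holds its "fn" and its "kwargs". arm_command: Moves the arm, as the interface text tells. Its arguments: {"type":"object","properties":{"steps":{"type":"array","items":{"type":"object","properties":{"rot":{"type":"array","items":{"type":"number"}},"slide":{"type":"array","items":{"type":"number"}},"grip":{"type":"number"}}}},"newtons":{"type":"number"}},"required":["steps"]}

```bash
mkdir -p pics; ls; cat > h.py <<'E'
import numpy as np, cv2
from bench import sensors, eyes, order
def save(p,name,crop=None,scale=1):
    im=p["pixels"][:,:,::-1]
    if crop: l,t,r,b=crop; im=im[t:b,l:r]
    if scale!=1: im=cv2.resize(im,None,fx=scale,fy=scale,interpolation=cv2.INTER_CUBIC)
    cv2.imwrite("pics/"+name+".png",im)
def ray(p,uv):
    K=p["intrinsics"];k=p["k1"]
    d=np.array([(uv[0]-K[0][2])/K[0][0],(uv[1]-K[1][2])/K[1][1]]);s=d.copy()
    for _ in range(30): s=d/(1+k*(s@s))
    T=np.array(p["pose"]);v=T[:3,:3]@np.array([s[0],s[1],1]);return T[:3,3],v/np.linalg.norm(v)
def onz(p,uv,z):
    o,v=ray(p,uv);return o+v*(z-o[2])/v[2]
def proj(p,X):
    T=np.array(p["pose"]);c=T[:3,:3].T@(np.array(X)-T[:3,3]);s=c[:2]/c[2];s=s*(1+p["k1"]*(s@s))
    K=np.array(p["intrinsics"]);return np.array([K[0,0]*s[0]+K[0,2],K[1,1]*s[1]+K[1,2]])
def tri(obs):
    A=np.zeros((3,3));b=np.zeros(3)
    for p,uv in obs:
        o,v=ray(p,uv);M=np.eye(3)-np.outer(v,v);A+=M;b+=M@o
    return np.linalg.solve(A,b)
E
python3 - <<'E'
from h import *
np.set_printoptions(precision=4,suppress=True)
a=eyes.camera("scene");b=eyes.camera("top")
save(a,"s0",scale=1.5);save(b,"t0",scale=1.5)
for p in(a,b): print(p["intrinsics"],p["k1"],np.array(p["pose"]))
for n in ["caddy","dowel","pick0","pick1","pick2","pick3","stand","release_hole","dowel_stand_hole","lid","catch","orange_cup","apple2","tape_measure"]:
    for nm,p in(("s",a),("t",b)):
        print(n,nm,[(np.round(d["bbox"],1).tolist(),round(d["conf"],2)) for d in eyes.look_for(n,p)[:2]])
s=sensors.read_state();print(s)
E
```

```text
pics
[[500.0354   0.     259.5319]
 [  0.     500.0354 195.5082]
 [  0.       0.       1.    ]] -0.12524055073363383 [[-0.5477 -0.4212  0.7229 -0.6399]
 [-0.8367  0.2786 -0.4715  0.7522]
 [-0.0027 -0.8631 -0.505   0.9317]
 [ 0.      0.      0.      1.    ]]
[[438.6491   0.     252.9353]
 [  0.     438.6491 180.4955]
 [  0.       0.       1.    ]] -0.1554318721149386 [[-0.025  -0.9975  0.0659  0.4225]
 [-0.9996  0.0259  0.0125 -0.0135]
 [-0.0142 -0.0655 -0.9977  1.4959]
 [ 0.      0.      0.      1.    ]]
caddy s [([205.5, 198.0, 268.1, 266.4], 0.86)]
caddy t [([191.0, 170.1, 249.9, 225.9], 0.55)]
dowel s []
dowel t [([370.8, 185.4, 386.6, 193.4], 0.56)]
pick0 s [([293.8, 198.2, 302.4, 215.1], 0.66)]
pick0 t [([296.7, 197.6, 304.7, 205.7], 0.49), ([282.1, 201.2, 290.8, 203.8], 0.36)]
pick1 s [([293.8, 198.2, 302.4, 215.1], 0.66)]
pick1 t [([296.7, 197.6, 304.7, 205.7], 0.49), ([282.1, 201.2, 290.8, 203.8], 0.36)]
pick2 s [([293.8, 198.2, 302.4, 215.1], 0.66)]
pick2 t [([296.7, 197.6, 304.7, 205.7], 0.49), ([282.1, 201.2, 290.8, 203.8], 0.36)]
pick3 s [([293.8, 198.2, 302.4, 215.1], 0.
[... 879 characters left out ...]
4, 195.8], 0.54)]
apple2 t [([302.7, 135.7, 319.0, 155.2], 0.51)]
tape_measure s [([309.1, 172.8, 330.6, 189.7], 0.83)]
tape_measure t [([349.8, 132.7, 376.6, 160.2], 0.78)]
{'time': 1.5, 'joint_positions': array([-1.2326,  0.3322, -0.0647,  1.4601,  0.0216,  1.3499, -0.0885]), 'joint_vel': array([ 0.0006, -0.0008,  0.0014, -0.    , -0.0004, -0.0002, -0.0007]), 'joint_torque': array([ -0.    , -62.3031,   0.0246, -39.0118,  -0.0611,   0.0316,
         0.    ]), 'ee_pos': array([0.2206, 0.5848, 0.1921]), 'eef_rot': array([0.1794, 0.9838, 0.0001, 0.    ]), 'ft_force': array([0.8411, 0.267 , 0.0259]), 'torque': array([ 0.0073, -0.011 , -0.0235]), 'grip_force': 0.0, 'width': 0.08719622085882442}
```

View pics/s0.png

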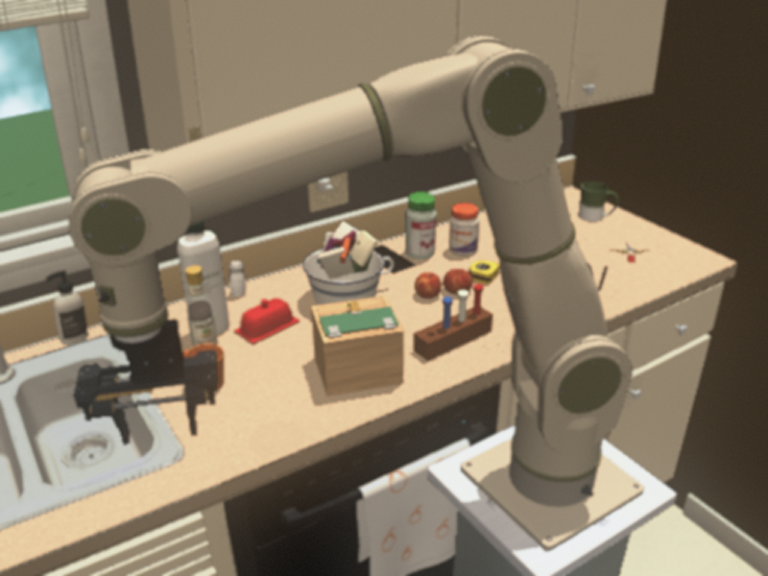

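View pics/t0.png

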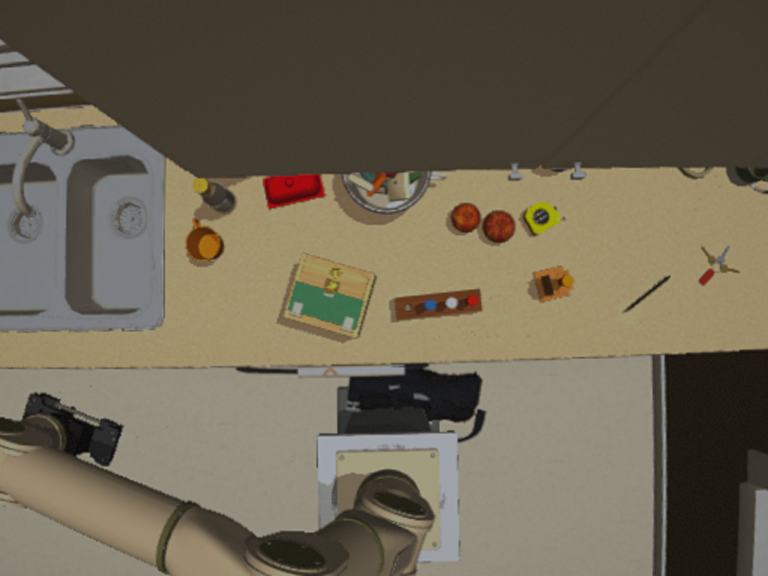

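```bash
python3 - <<'E'
from h import *
a=eyes.camera("scene");b=eyes.camera("top")
A=cv2.resize(b["pixels"][165:230,185:255][:,:,::-1],None,fx=8,fy=8,interpolation=cv2.INTER_CUBIC)
B=cv2.resize(b["pixels"][175:220,260:390][:,:,::-1],None,fx=6,fy=6,interpolation=cv2.INTER_CUBIC)
cv2.imwrite("pics/c1.png",A);cv2.imwrite("pics/c2.png",B)
import pickle;pickle.dump((a,b),open("p0.pkl","wb"))
E
```

```text
(no output)
```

View pics/c1.png

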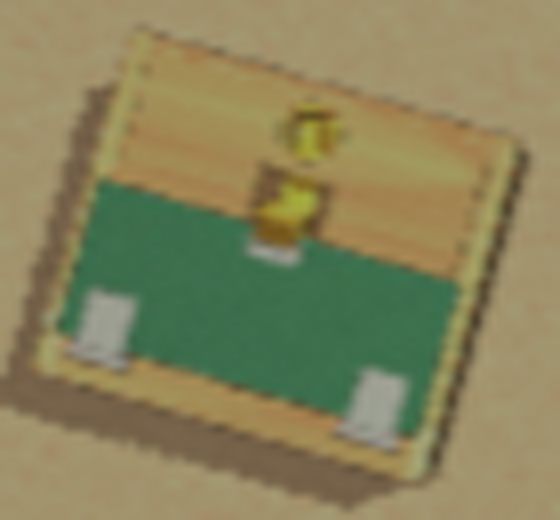

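View pics/c2.png

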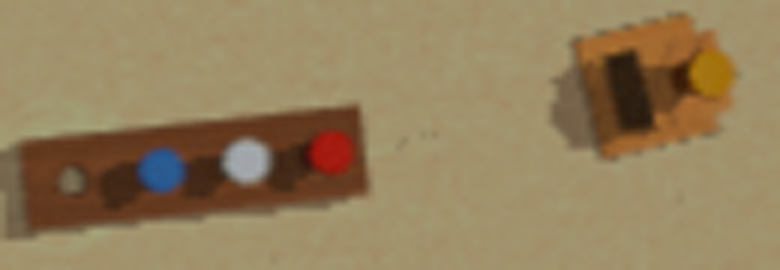

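```bash
cat >> h.py <<'E'
def hsvcent(p,lo,hi,box):
    l,t,r,b=[int(x) for x in box]
    im=cv2.resize(p["pixels"][t:b,l:r],None,fx=4,fy=4,interpolation=cv2.INTER_CUBIC)
    m=cv2.inRange(cv2.cvtColor(im,cv2.COLOR_RGB2HSV),lo,hi)
    n,lab,st,c=cv2.connectedComponentsWithStats(m)
    if n<2:return None
    i=1+np.argmax(st[1:,4]);x,y=c[i];return np.array([(x+.5)/4-.5+l,(y+.5)/4-.5+t]),st[i,4]/16,((st[i,:4])/4+[l,t,0,0]).round(1)
E
python3 - <<'E'
from h import *
import pickle
np.set_printoptions(precision=4,suppress=True)
a,b=pickle.load(open("p0.pkl","rb"))
f=lambda c:((np.array(c)+.5)/8-.5+[185,165])
C=[onz(b,f(c),.13)[:2] for c in [(137,32),(523,145),(425,480),(42,365)]]
RL,RR,FR,FL=C;print(np.array(C),[np.linalg.norm(C[i]-C[(i+1)%4]) for i in range(4)])
yv=(RL-RR+FL-FR);xv=(RL-FL+RR-FR)
print("yaw",np.degrees([np.arctan2(-yv[0],yv[1]),np.arctan2(xv[1],xv[0])]))
t=np.mean([np.arctan2(-yv[0],yv[1]),np.arctan2(xv[1],xv[0])])
R=np.array([[np.cos(t),-np.sin(t)],[np.sin(t),np.cos(t)]])
o=np.mean(C,0)-R@[.005,0];print("origin",o,"hole",o+R@[.055,0],"hole seen",onz(b,f((310,132)),.13)[:2])
for n,lo,hi in [("red",(0,150,80),(8,255,255)),("blue",(100,100,60),(125,255,255)),("white",(0,0,130),(180,45,255))]:
    rt=hsvcent(b,lo,hi,(280,185,325,215));rs=hsvcent(a,lo,hi,(285,180,335,225))
    print(n,rt,rs)
    print(onz(b,rt[0],.115))
r=hsvcent(b,(14,150,80),(30,255,255),(370,180,390,196));print("dowel",r,onz(b,r[0],.146))
g=lambda c:((np.array(c)+.5)/6-.5+[260,175])
print("dowel man",onz(b,g((712,72)),.148))
print("stand corners",[onz(b,g(c),.047)[:2] for c in [(22,142),(358,106),(367,192),(28,230)]], "hole0",onz(b,g((72,180)),.047))
E
```

```text
[[0.5544 0.1635]
 [0.5061 0.0132]
 [0.3767 0.0544]
 [0.4248 0.2032]] [np.float64(0.15792692329926203), np.float64(0.13577614066695917), np.float64(0.15636761870654955), np.float64(0.13551011908149235)]
yaw [-17.862  -17.3701]
origin [0.4608 0.1101] hole [0.5132 0.0934] hole seen [0.5133 0.0963]
red (array([314.8408, 199.8712]), np.float64(53.0), array([311.2, 196.2,   8.2,   8.2])) (array([305.6043, 184.7625]), np.float64(123.5), array([298. , 180. ,  16. ,  11.2]))
[ 0.4475 -0.1896  0.115 ]
blue (array([286.3858, 202.9507]), np.float64(39.0), array([283. , 200. ,   7.8,   6.8])) (array([298.0042, 199.7233]), np.float64(11.125), array([296.2, 198.8,   4.5,   3. ]))
[ 0.4402 -0.0996  0.115 ]
white (array([300.6665, 201.3742]), np.float64(38.4375), array([297.5, 198.5,   7. ,   7. ])) (array([308.2851, 195.2217]), np.float64(25.375), array([305.5, 193.5,   6.8,   4.8]))
[ 0.444  -0.1447  0.115 ]
dowel (array([375.0887, 187.6114]), np.float64(158.5), array([370. , 180. ,  12.5,  16. ])) [ 0.4796 -0.3755  0.146 ]
dowel man [ 0.4825 -0.3851  0.148 ]
stand corners [array([ 0.4586, -0.0279]), array([ 0.4735, -0.2138]), array([ 0.426 , -0.2172]), array([ 0.4101, -0.0299])] hole0 [ 0.437  -0.0548  0.047 ]
```

Emit:
{"fn": "arm_command", "kwargs": {"steps": [{"slide": [0, 0, 0.055], "grip": 0.6}, {"slide": [0.02, -0.015, 0.05]}, {"slide": [0.04, -0.03, 0]}, {"slide": [0.04, -0.03, 0]}, {"slide": [0.04, -0.03, 0]}, {"slide": [0.04, -0.03, 0]}, {"slide": [0.032, -0.05, 0]}, {"slide": [0.032, -0.05, 0]}]}}

```text
schema error: expected keys rot, slide, grip
```

Emit:
{"fn": "arm_command", "kwargs": {"steps": [{"slide": [0.032, -0.05, 0]}, {"slide": [0.032, -0.05, 0]}, {"slide": [0.032, -0.05, 0]}, {"slide": [0.01, -0.055, 0]}, {"slide": [0.004, -0.058, 0]}, {"slide": [0.004, -0.058, 0]}, {"slide": [0, -0.058, 0]}, {"slide": [0, -0.058, 0]}]}}

```text
schema error: expected keys rot, slide, grip
```

Emit:
{"fn": "arm_command", "kwargs": {"steps": [{"rot": [0, 0, 0], "slide": [0, 0, 0.055], "grip": 0.6}, {"rot": [0, 0, 0], "slide": [0.02, -0.015, 0.05], "grip": 0.6}, {"rot": [0, 0, 0], "slide": [0.04, -0.03, 0], "grip": 0.6}, {"rot": [0, 0, 0], "slide": [0.04, -0.03, 0], "grip": 0.6}, {"rot": [0, 0, 0], "slide": [0.04, -0.03, 0], "grip": 0.6}, {"rot": [0, 0, 0], "slide": [0.04, -0.03, 0], "grip": 0.6}, {"rot": [0, 0, 0], "slide": [0.032, -0.05, 0], "grip": 0.6}, {"rot": [0, 0, 0], "slide": [0.032, -0.05, 0], "grip": 0.6}], "newtons": 25}}

```text
time: 2.6
ee_pos: [0.4656, 0.3481, 0.297]
eef_rot: [0.179, 0.984, 0.0, 0.0]
ft_force: [1.3, 0.0, 0.9]
width: 0.0525
grip_force: 0.0
```

Emit:
{"fn": "arm_command", "kwargs": {"steps": [{"rot": [0, 0, 0], "slide": [0.032, -0.05, 0], "grip": 0.6}, {"rot": [0, 0, 0], "slide": [0.032, -0.05, 0], "grip": 0.6}, {"rot": [0, 0, 0], "slide": [0.032, -0.05, 0], "grip": 0.6}, {"rot": [0, 0, 0], "slide": [0.01, -0.055, 0], "grip": 0.6}, {"rot": [0, 0, 0], "slide": [0.004, -0.058, 0], "grip": 0.6}, {"rot": [0, 0, 0], "slide": [0.004, -0.058, 0], "grip": 0.6}, {"rot": [0, 0, 0], "slide": [0, -0.058, 0], "grip": 0.6}, {"rot": [0, 0, 0], "slide": [0, -0.058, 0], "grip": 0.6}]}}

```text
time: 3.6
ee_pos: [0.5784, -0.089, 0.2973]
eef_rot: [0.179, 0.984, 0.0, 0.0]
ft_force: [1.0, 0.0, 0.8]
width: 0.0523
grip_force: 0.0
```

Emit:
{"fn": "arm_command", "kwargs": {"steps": [{"rot": [0, 0, 3], "slide": [-0.01, -0.05, 0], "grip": 0.6}, {"rot": [0, 0, 0], "slide": [-0.016, -0.05, 0], "grip": 0.6}, {"rot": [0, 0, 0], "slide": [-0.017, -0.05, -0.02], "grip": 0.6}, {"rot": [0, 0, 0], "slide": [-0.018, -0.05, -0.03], "grip": 0.6}, {"rot": [0, 0, 0], "slide": [-0.018, -0.05, -0.02], "grip": 0.6}, {"rot": [0, 0, 0], "slide": [-0.017, -0.046, -0.02], "grip": 0.6}, {"rot": [0, 0, 0], "slide": [0, 0, 0], "grip": 0.6}, {"rot": [0, 0, 0], "slide": [0, 0, 0], "grip": 0.6}]}}

```text
time: 4.6
ee_pos: [0.483, -0.3828, 0.2071]
eef_rot: [0.154, 0.988, 0.0, 0.0]
ft_force: [0.2, 0.2, -0.5]
width: 0.0521
grip_force: 0.0
```

```bash
python3 - <<'E'
from h import *
a=eyes.camera("scene");b=eyes.camera("top");s=sensors.read_state();print(s["ee_pos"])
A=cv2.resize(b["pixels"][160:220,340:410][:,:,::-1],None,fx=6,fy=6,interpolation=cv2.INTER_CUBIC)
u,v=proj(a,[.48,-.385,.15]).astype(int);print(u,v,proj(a,s["ee_pos"]),proj(b,s["ee_pos"]))
l=max(0,u-30);t=v-40
B=cv2.resize(a["pixels"][t:t+60,l:l+70][:,:,::-1],None,fx=6,fy=6,interpolation=cv2.INTER_CUBIC)
cv2.imwrite("pics/d1.png",np.hstack([A[:,:380],B[:,:380]]))
E
```

```text
[ 0.48371319 -0.38207552  0.20747826]
356 162 [356.94319369 147.86962271] [382.58456291 185.15862153]
```

View pics/d1.png

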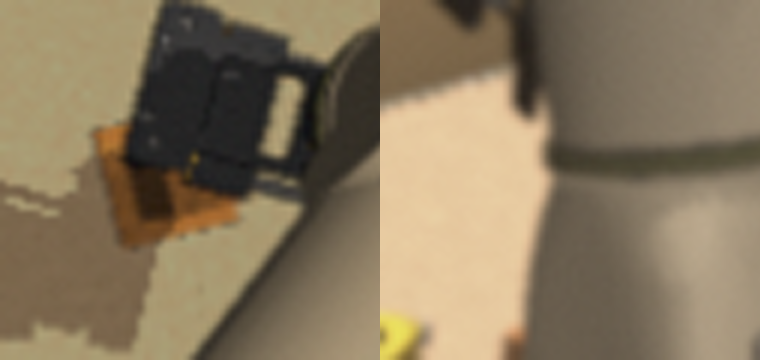

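Emit:
{"fn": "arm_command", "kwargs": {"steps": [{"rot": [0, 0, 0], "slide": [-0.001, -0.003, -0.03], "grip": 0.6}, {"rot": [0, 0, 0], "slide": [0, 0, -0.03], "grip": 0.6}, {"rot": [0, 0, 0], "slide": [0, 0, -0.025], "grip": 0.6}, {"rot": [0, 0, 0], "slide": [0, 0, -0.017], "grip": 0.6}, {"rot": [0, 0, 0], "slide": [0, 0, 0], "grip": 0.6}, {"rot": [0, 0, 0], "slide": [0, 0, 0], "grip": 0.1}, {"rot": [0, 0, 0], "slide": [0, 0, 0], "grip": 0.1}, {"rot": [0, 0, 0], "slide": [0, 0, 0], "grip": 0.1}], "newtons": 25}}

```text
time: 5.7
ee_pos: [0.4819, -0.3864, 0.1057]
eef_rot: [0.154, 0.988, -0.0, 0.001]
ft_force: [-0.0, -0.4, -0.4]
width: 0.0296
grip_force: 0.0
```

Emit:
{"fn": "arm_command", "kwargs": {"steps": [{"rot": [0, 0, 0], "slide": [0, 0, 0], "grip": 0.1}, {"rot": [0, 0, 0], "slide": [0, 0, 0], "grip": 0.1}, {"rot": [0, 0, 0], "slide": [0, 0, 0], "grip": 0.1}, {"rot": [0, 0, 0], "slide": [0, 0, 0], "grip": 0.1}, {"rot": [0, 0, 0], "slide": [0, 0, 0], "grip": 0.1}, {"rot": [0, 0, 0], "slide": [0, 0, 0], "grip": 0.1}, {"rot": [0, 0, 0], "slide": [0, 0, 0], "grip": 0.1}, {"rot": [0, 0, 0], "slide": [0, 0, 0], "grip": 0.1}]}}

```text
time: 6.7
ee_pos: [0.4818, -0.3863, 0.1053]
eef_rot: [0.154, 0.988, -0.0, 0.0]
ft_force: [-0.4, -0.1, 5.6]
width: 0.0245
grip_force: 25.0
```

```bash
python3 - <<'E'
from h import *
a=eyes.camera("scene");b=eyes.camera("top");s=sensors.read_state();print(s["ee_pos"],s["ft_force"],s["torque"],s["joint_positions"])
A=cv2.resize(b["pixels"][165:215,345:405][:,:,::-1],None,fx=8,fy=8,interpolation=cv2.INTER_CUBIC)
B=cv2.resize(a["pixels"][125:175,330:370][:,:,::-1],None,fx=8,fy=8,interpolation=cv2.INTER_CUBIC)
cv2.imwrite("pics/d2.png",np.hstack([A,B]))
E
```

```text
[ 0.48182424 -0.38630335  0.10534373] [0.295526   0.56927589 4.47362833] [ 0.09805443 -0.01615722 -0.00342642] [ 0.15535806  0.41305749  0.57271053  1.61835215 -0.2377236   1.18001892
  2.0431399 ]
```

View pics/d2.png

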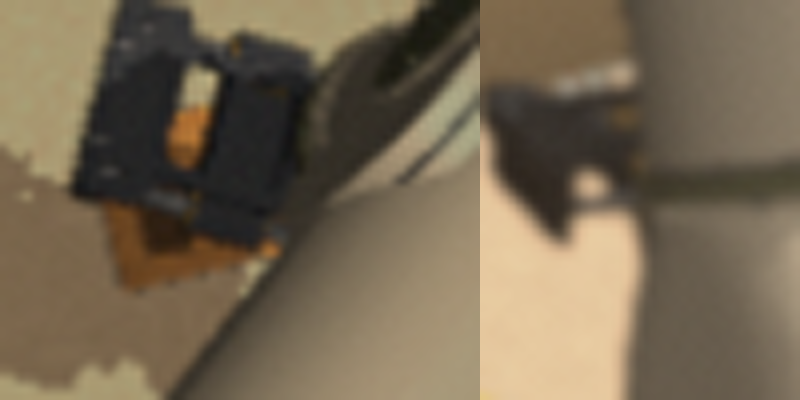

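Emit:
{"fn": "arm_command", "kwargs": {"steps": [{"rot": [0, 0, 0], "slide": [0, 0, 0], "grip": 0.5}, {"rot": [0, 0, 0], "slide": [0, 0, 0], "grip": 0.5}, {"rot": [0, 0, 0], "slide": [0, 0, -0.004], "grip": 0.5}, {"rot": [0, 0, 0], "slide": [0, 0, -0.004], "grip": 0.5}, {"rot": [0, 0, 0], "slide": [0, 0, 0], "grip": 0.05}, {"rot": [0, 0, 0], "slide": [0, 0, 0], "grip": 0.05}, {"rot": [0, 0, 0], "slide": [0, 0, 0], "grip": 0.05}, {"rot": [0, 0, 0], "slide": [0, 0, 0], "grip": 0.05}]}}

```text
time: 7.8
ee_pos: [0.4817, -0.3862, 0.0972]
eef_rot: [0.154, 0.988, 0.0, 0.0]
ft_force: [0.8, -0.5, 1.3]
width: 0.0249
grip_force: 25.0
```

Emit:
{"fn": "arm_command", "kwargs": {"steps": [{"rot": [0, 0, 0], "slide": [0, 0, 0], "grip": 0.05}, {"rot": [0, 0, 0], "slide": [0, 0, 0], "grip": 0.05}, {"rot": [0, 0, 0], "slide": [0, 0, 0], "grip": 0.05}, {"rot": [0, 0, 0], "slide": [0, 0, 0], "grip": 0.05}, {"rot": [0, 0, 0], "slide": [0, 0, 0], "grip": 0.05}, {"rot": [0, 0, 0], "slide": [0, 0, 0], "grip": 0.05}, {"rot": [0, 0, 0], "slide": [0, 0, 0], "grip": 0.05}, {"rot": [0, 0, 0], "slide": [0, 0, 0], "grip": 0.05}]}}

```text
time: 8.8
ee_pos: [0.4816, -0.3862, 0.0971]
eef_rot: [0.154, 0.988, 0.0, 0.0]
ft_force: [1.0, 0.3, 1.1]
width: 0.025
grip_force: 25.0
```

Emit:
{"fn": "arm_command", "kwargs": {"steps": [{"rot": [0, 0, 0], "slide": [0, 0, 0.015], "grip": 0.05}, {"rot": [0, 0, 0], "slide": [0, 0, 0.025], "grip": 0.05}, {"rot": [0, 0, 0], "slide": [0, 0, 0.03], "grip": 0.05}, {"rot": [0, 0, 0], "slide": [0, 0, 0.03], "grip": 0.05}, {"rot": [0, 0, 0], "slide": [0, 0, 0.035], "grip": 0.05}, {"rot": [0, 0, 0], "slide": [0, 0, 0.035], "grip": 0.05}, {"rot": [0, 0, 0], "slide": [0, 0, 0.03], "grip": 0.05}, {"rot": [0, 0, 0], "slide": [0.01, 0.03, 0.01], "grip": 0.05}]}}

```text
time: 9.8
ee_pos: [0.4904, -0.3588, 0.3101]
eef_rot: [0.156, 0.988, -0.001, 0.001]
ft_force: [0.6, 1.1, -0.5]
width: 0.0248
grip_force: 25.0
```

Emit:
{"fn": "arm_command", "kwargs": {"steps": [{"rot": [0, 0, 0], "slide": [0.015, 0.04, 0], "grip": 0.05}, {"rot": [0, 0, 0], "slide": [0.015, 0.045, 0], "grip": 0.05}, {"rot": [0, 0, 0], "slide": [0.01, 0.045, 0], "grip": 0.05}, {"rot": [0, 0, 0], "slide": [0.005, 0.045, 0], "grip": 0.05}, {"rot": [0, 0, 0], "slide": [0, 0.05, 0], "grip": 0.05}, {"rot": [0, 0, 0], "slide": [0, 0.05, 0], "grip": 0.05}, {"rot": [0, 0, 0], "slide": [0, 0.045, 0], "grip": 0.05}, {"rot": [0, 0, 0], "slide": [0, 0.03, 0], "grip": 0.05}]}}

```text
time: 10.8
ee_pos: [0.5363, -0.004, 0.308]
eef_rot: [0.153, 0.988, 0.0, 0.0]
ft_force: [-0.4, -0.3, -0.9]
width: 0.0254
grip_force: 25.0
```

```bash
python3 - <<'E'
from h import *
a=eyes.camera("scene");b=eyes.camera("top");s=sensors.read_state();e=s["ee_pos"];print(e,s["width"],s["grip_force"],s["ft_force"])
pa=proj(a,e).astype(int);pb=proj(b,e).astype(int);print(pa,pb)
c=lambda p,q:cv2.resize(p["pixels"][q[1]-35:q[1]+55,q[0]-35:q[0]+35][:,:,::-1],None,fx=5.5,fy=5.5,interpolation=cv2.INTER_CUBIC)
cv2.imwrite("pics/d3.png",np.hstack([c(a,pa),c(b,pb)]))
E
```

```text
[ 0.53641902 -0.00224189  0.30776328] 0.024817856139358052 25.000412464141846 [-0.18522294  0.31703653 -1.22687878]
[255 140] [253 167]
```

View pics/d3.png

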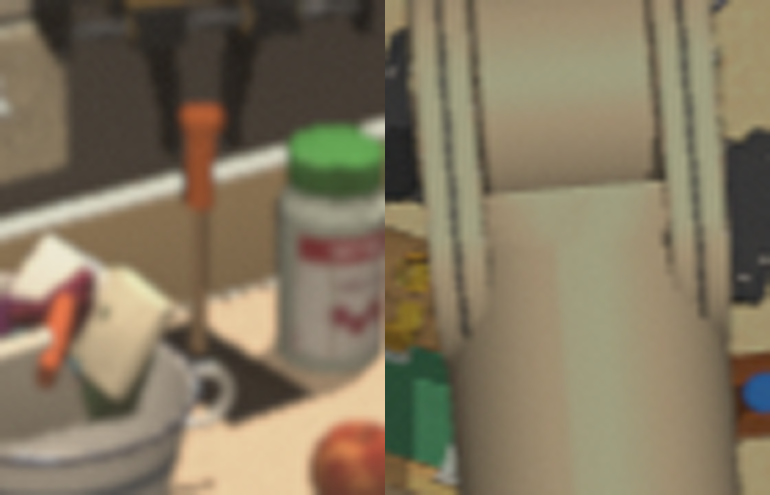

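```bash
python3 - <<'E'
from h import *
a=eyes.camera("scene");s=sensors.read_state();e=s["ee_pos"];print(e)
for z in [.2,.212,.225,.25,.28,.308,.33,.345,.358,.37]: print(z,proj(a,[e[0],e[1],z]).round(1))
h=hsvcent(a,(0,150,100),(14,255,255),(245,115,270,150));print(h)
print(hsvcent(a,(0,150,100),(18,255,255),(245,115,270,150)))
E
```

```text
[ 0.53652021 -0.00477308  0.30780903]
0.2 [256.7 171.8]
0.212 [256.7 168.4]
0.225 [256.7 164.7]
0.25 [256.6 157.5]
0.28 [256.6 148.7]
0.308 [256.5 140.4]
0.33 [256.5 133.7]
0.345 [256.4 129.1]
0.358 [256.4 125.1]
0.37 [256.4 121.4]
(array([255.54014196, 131.65749211]), np.float64(99.0625), array([252.2, 124. ,   8.2,  19.5]))
(array([255.54014196, 131.65749211]), np.float64(99.0625), array([252.2, 124. ,   8.2,  19.5]))
```

Emit:
{"fn": "arm_command", "kwargs": {"steps": [{"rot": [0, 0, 0], "slide": [-0.005, 0.02, 0], "grip": 0.05}, {"rot": [0, 0, 0], "slide": [-0.006, 0.025, 0], "grip": 0.05}, {"rot": [0, 0, 0], "slide": [-0.006, 0.025, 0], "grip": 0.05}, {"rot": [0, 0, 0], "slide": [-0.006, 0.025, 0], "grip": 0.05}, {"rot": [0, 0, 0], "slide": [0, 0.003, -0.015], "grip": 0.05}, {"rot": [0, 0, 0], "slide": [0, 0, -0.018], "grip": 0.05}, {"rot": [0, 0, 0], "slide": [0, 0, 0], "grip": 0.05}, {"rot": [0, 0, 0], "slide": [0, 0, 0], "grip": 0.05}]}}

```text
time: 11.95
ee_pos: [0.5138, 0.0908, 0.2742]
eef_rot: [0.154, 0.988, -0.0, 0.0]
ft_force: [0.7, -0.3, -0.6]
width: 0.0251
grip_force: 25.0
```

```bash
python3 - <<'E'
from h import *
a=eyes.camera("scene");b=eyes.camera("top");s=sensors.read_state();e=s["ee_pos"];print(e,s["width"])
import pickle;pickle.dump((a,b),open("p1.pkl","wb"))
print(proj(a,e),proj(a,e-[0,0,.095]),proj(a,[.513,.095,.13]),proj(b,[.513,.095,.13]))
A=cv2.resize(a["pixels"][150:275,195:280][:,:,::-1],None,fx=4.8,fy=4.8,interpolation=cv2.INTER_CUBIC)
B=cv2.resize(b["pixels"][165:230,185:255][:,:,::-1],None,fx=5,fy=5,interpolation=cv2.INTER_CUBIC)
B=np.pad(B,((0,600-B.shape[0]),(0,0),(0,0)))
cv2.imwrite("pics/e1.png",np.hstack([A,B]))
E
```

```text
[0.51398018 0.09131964 0.27458476] 0.024727418347506476
[233.44130305 160.69869072] [234.33199342 188.6388101 ] [233.92329073 203.02115639] [223.71418417 181.15672687]
```

View pics/e1.png

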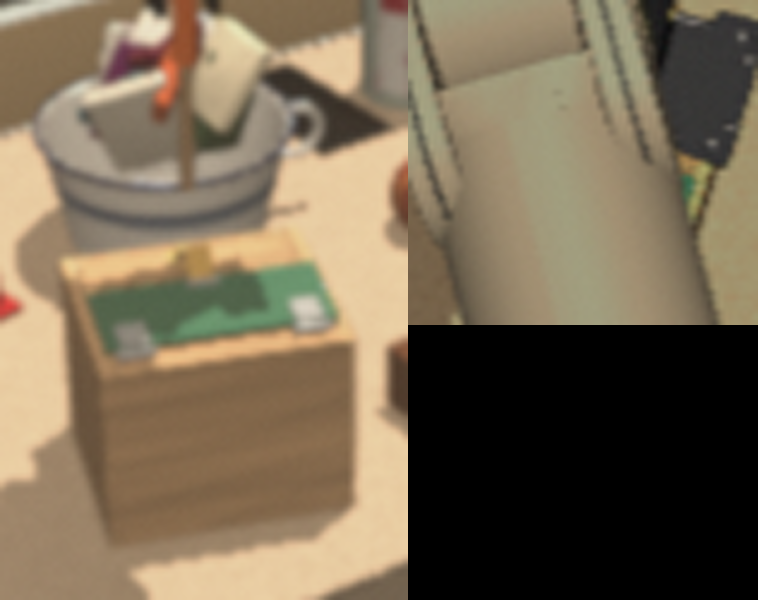

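```bash
cat >> h.py <<'E'
def fitbox(C):  # C: world xy of rim corners RL,RR,FR,FL
    from scipy.optimize import least_squares
    M=np.array([[.075,.08],[.075,-.08],[-.065,-.08],[-.065,.08]])
    R=lambda t:np.array([[np.cos(t),-np.sin(t)],[np.sin(t),np.cos(t)]])
    r=least_squares(lambda q:((M@R(q[2]).T+q[:2])-C).ravel(),[.46,.1,-.3]);return r.x,r.fun.reshape(4,2)
def box2w(q,p):
    c,s=np.cos(q[2]),np.sin(q[2]);return np.array([q[0]+c*p[0]-s*p[1],q[1]+s*p[0]+c*p[1]])
E
python3 - <<'E'
from h import *
import pickle
np.set_printoptions(precision=4,suppress=True)
a,b=pickle.load(open("p1.pkl","rb"))
f=lambda c:((np.array(c)+.5)/4.8-.5+[195,150])
C=np.array([onz(a,f(c),.13)[:2] for c in [(62,262),(300,232),(353,342),(104,376)]])
q,r=fitbox(C);print(q,r,box2w(q,(.055,0)))
a0,b0=pickle.load(open("p0.pkl","rb"))
f=lambda c:((np.array(c)+.5)/8-.5+[185,165])
C=np.array([onz(b0,f(c),.13)[:2] for c in [(137,32),(523,145),(425,480),(42,365)]])
q,r=fitbox(C);print(q,r,box2w(q,(.055,0)))
for p in ((.055,0,.13),(.075,.08,.13),(-.065,-.08,.13)):print(proj(b0,[*box2w(q,p),.13]),proj(a,[*box2w(q,p),.13]))
E
```

```text
[ 0.4565  0.1155 -0.3316] [[ 0.0014  0.    ]
 [ 0.002  -0.0028]
 [-0.0022 -0.0019]
 [-0.0012  0.0047]] [0.5085 0.0976]
[ 0.4608  0.1101 -0.3081] [[ 0.0021  0.0001]
 [ 0.0019 -0.002 ]
 [-0.0022 -0.0009]
 [-0.0018  0.0028]] [0.5132 0.0934]
[224.2171 181.0914] [234.3347 202.8528]
[201.652  167.9036] [207.7287 203.2733]
[237.9817 225.2603] [270.147  219.3661]
```

Emit:
{"fn": "arm_command", "kwargs": {"steps": [{"rot": [0, 0, 0], "slide": [-0.0015, 0.0045, -0.01], "grip": 0.05}, {"rot": [0, 0, 0], "slide": [0, 0, -0.015], "grip": 0.05}, {"rot": [0, 0, 0], "slide": [0, 0, -0.015], "grip": 0.05}, {"rot": [0, 0, 0], "slide": [0, 0, -0.005], "grip": 0.05}, {"rot": [0, 0, 0], "slide": [0, 0, -0.004], "grip": 0.05}, {"rot": [0, 0, 0], "slide": [0, 0, -0.004], "grip": 0.05}, {"rot": [0, 0, 0], "slide": [0, 0, 0], "grip": 0.05}, {"rot": [0, 0, 0], "slide": [0, 0, 0], "grip": 0.05}]}}

```text
time: 13.05
ee_pos: [0.5123, 0.0964, 0.2213]
eef_rot: [0.154, 0.988, 0.0, 0.0]
ft_force: [0.2, 0.9, -1.1]
width: 0.025
grip_force: 25.0
```

Emit:
{"fn": "arm_command", "kwargs": {"steps": [{"rot": [0, 0, 0], "slide": [0, 0, -0.004], "grip": 0.05}, {"rot": [0, 0, 0], "slide": [0, 0, -0.004], "grip": 0.05}, {"rot": [0, 0, 0], "slide": [0, 0, -0.004], "grip": 0.05}, {"rot": [0, 0, 0], "slide": [0, 0, 0], "grip": 0.05}, {"rot": [0, 0, 0], "slide": [0, 0, 0], "grip": 0.05}, {"rot": [0, 0, 0], "slide": [0, 0, 0], "grip": 0.05}, {"rot": [0, 0, 0], "slide": [0, 0, 0], "grip": 0.05}, {"rot": [0, 0, 0], "slide": [0, 0, 0], "grip": 0.05}]}}

```text
time: 14.05
ee_pos: [0.5121, 0.0963, 0.2091]
eef_rot: [0.154, 0.988, 0.0, 0.0]
ft_force: [0.3, 0.3, -0.5]
width: 0.0252
grip_force: 25.0
```

Well into the hole. Now push the tail down.

Emit:
{"fn": "arm_command", "kwargs": {"steps": [{"rot": [0, 0, 0], "slide": [0, 0, -0.004], "grip": 0.05}, {"rot": [0, 0, 0], "slide": [0, 0, -0.004], "grip": 0.05}, {"rot": [0, 0, 0], "slide": [0, 0, -0.004], "grip": 0.05}, {"rot": [0, 0, 0], "slide": [0, 0, -0.004], "grip": 0.05}, {"rot": [0, 0, 0], "slide": [0, 0, -0.003], "grip": 0.05}, {"rot": [0, 0, 0], "slide": [0, 0, -0.003], "grip": 0.05}, {"rot": [0, 0, 0], "slide": [0, 0, 0], "grip": 0.05}, {"rot": [0, 0, 0], "slide": [0, 0, 0], "grip": 0.05}]}}

```text
time: 15.05
ee_pos: [0.5122, 0.0963, 0.1872]
eef_rot: [0.154, 0.988, 0.0, 0.0]
ft_force: [0.9, -0.3, 2.2]
width: 0.0248
grip_force: 25.0
```

```bash
cat >> h.py <<'E'
def green(p,box):
    l,t,r,b=box;m=cv2.inRange(cv2.cvtColor(p["pixels"][t:b,l:r],cv2.COLOR_RGB2HSV),(55,90,25),(90,255,255));ys,xs=np.nonzero(m)
    return len(xs),(xs.min()+l,ys.min()+t,xs.max()+l,ys.max()+t) if len(xs) else None
E
python3 - <<'E'
from h import *
import pickle
a0,_=pickle.load(open("p1.pkl","rb"))
a=eyes.camera("scene");print(green(a0,(190,170,280,240)),green(a,(190,170,280,240)),sensors.read_state()["ft_force"])
E
```

```text
(0, None) (0, None) [ 1.05644271 -0.80100645  3.41013577]
```

```bash
python3 - <<'E'
from h import *
a=eyes.camera("scene");print(a["pixels"][209,235],cv2.cvtColor(a["pixels"][209:210,235:236],cv2.COLOR_RGB2HSV))
cv2.imwrite("pics/f1.png",cv2.resize(a["pixels"][120:275,185:290][:,:,::-1],None,fx=3.8,fy=3.8,interpolation=cv2.INTER_CUBIC))
E
```

```text
[69 76 58] [[[42 60 76]]]
```

View pics/f1.png

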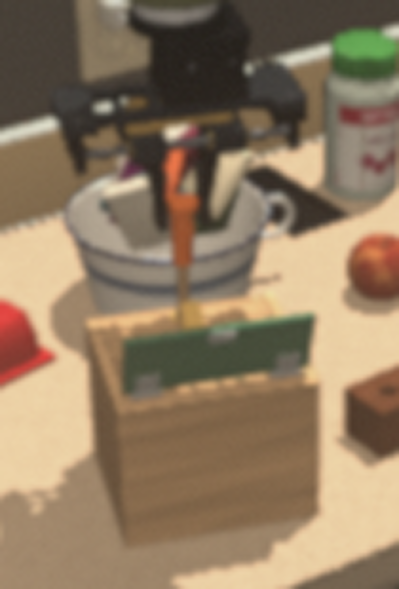

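Emit:
{"fn": "arm_command", "kwargs": {"steps": [{"rot": [0, 0, 0], "slide": [0, 0, 0.02], "grip": 0.05}, {"rot": [0, 0, 0], "slide": [0, 0, 0.03], "grip": 0.05}, {"rot": [0, 0, 0], "slide": [0, 0, 0.035], "grip": 0.05}, {"rot": [0, 0, 0], "slide": [0, 0, 0.038], "grip": 0.05}, {"rot": [0, 0, 0], "slide": [0.01, -0.02, 0], "grip": 0.05}, {"rot": [0, 0, 0], "slide": [0.01, -0.04, 0], "grip": 0.05}, {"rot": [0, 0, 0], "slide": [0.008, -0.045, 0], "grip": 0.05}, {"rot": [0, 0, 0], "slide": [0, -0.045, 0], "grip": 0.05}]}}

```text
time: 16.15
ee_pos: [0.54, -0.055, 0.3094]
eef_rot: [0.153, 0.988, -0.0, -0.001]
ft_force: [-0.4, -0.4, -0.7]
width: 0.0252
grip_force: 25.0
```

Emit:
{"fn": "arm_command", "kwargs": {"steps": [{"rot": [0, 0, 0], "slide": [0, -0.045, 0], "grip": 0.05}, {"rot": [0, 0, 0], "slide": [0, -0.045, 0], "grip": 0.05}, {"rot": [0, 0, 0], "slide": [-0.008, -0.045, 0], "grip": 0.05}, {"rot": [0, 0, 0], "slide": [-0.01, -0.045, 0], "grip": 0.05}, {"rot": [0, 0, 0], "slide": [-0.012, -0.045, 0], "grip": 0.05}, {"rot": [0, 0, 0], "slide": [-0.012, -0.045, 0], "grip": 0.05}, {"rot": [0, 0, 0], "slide": [-0.01, -0.035, 0], "grip": 0.05}, {"rot": [0, 0, 0], "slide": [-0.006, -0.02, 0], "grip": 0.05}]}}

```text
time: 17.15
ee_pos: [0.4808, -0.3806, 0.3095]
eef_rot: [0.155, 0.988, -0.0, -0.001]
ft_force: [-0.4, 0.4, 0.2]
width: 0.0249
grip_force: 25.0
```

```bash
python3 - <<'E'
from h import *
for _ in range(4): s=sensors.read_state();print(s["ee_pos"],s["eef_rot"],s["width"]);b=eyes.camera("top")
E
```

```text
[ 0.48078248 -0.38058804  0.30947273] [ 1.54734908e-01  9.87955815e-01 -2.57376133e-05 -6.44059845e-04] 0.024923196205942657
[ 0.47948134 -0.38264101  0.309362  ] [ 1.55837635e-01  9.87782076e-01 -5.93831974e-04 -9.22009704e-04] 0.024911248826273012
[ 0.48029095 -0.3810476   0.3094028 ] [ 1.55669637e-01  9.87808753e-01 -3.30880256e-04 -8.50229737e-04] 0.02488007505878769
[ 0.48140107 -0.37935983  0.30949033] [ 1.54685227e-01  9.87963621e-01  1.13716012e-04 -5.93450209e-04] 0.024642435520641635
```

Emit:
{"fn": "arm_command", "kwargs": {"steps": [{"rot": [0, 0, 0], "slide": [0.001, -0.0054, -0.03], "grip": 0.05}, {"rot": [0, 0, 0], "slide": [0, 0, -0.035], "grip": 0.05}, {"rot": [0, 0, 0], "slide": [0, 0, -0.03], "grip": 0.05}, {"rot": [0, 0, 0], "slide": [0, 0, -0.015], "grip": 0.05}, {"rot": [0, 0, 0], "slide": [0, 0, 0], "grip": 0.05}, {"rot": [0, 0, 0], "slide": [0, 0, 0], "grip": 0.05}, {"rot": [0, 0, 0], "slide": [0, 0, -0.01], "grip": 0.05}, {"rot": [0, 0, 0], "slide": [0, 0, -0.01], "grip": 0.05}]}}

```text
time: 18.35
ee_pos: [0.4838, -0.3848, 0.1809]
eef_rot: [0.154, 0.988, -0.0, 0.001]
ft_force: [-0.2, -0.8, 0.0]
width: 0.0248
grip_force: 25.0
```

Emit:
{"fn": "arm_command", "kwargs": {"steps": [{"rot": [0, 0, 0], "slide": [-0.001, -0.001, -0.01], "grip": 0.05}, {"rot": [0, 0, 0], "slide": [0, 0, -0.015], "grip": 0.05}, {"rot": [0, 0, 0], "slide": [0, 0, -0.015], "grip": 0.05}, {"rot": [0, 0, 0], "slide": [0, 0, -0.015], "grip": 0.05}, {"rot": [0, 0, 0], "slide": [0, 0, -0.015], "grip": 0.05}, {"rot": [0, 0, 0], "slide": [0, 0, -0.01], "grip": 0.05}, {"rot": [0, 0, 0], "slide": [0, 0, 0], "grip": 0.05}, {"rot": [0, 0, 0], "slide": [0, 0, 0], "grip": 0.05}]}}

```text
time: 19.35
ee_pos: [0.4824, -0.3854, 0.1006]
eef_rot: [0.154, 0.988, -0.0, 0.0]
ft_force: [-0.1, 1.0, -0.5]
width: 0.0252
grip_force: 25.0
```

Emit:
{"fn": "arm_command", "kwargs": {"steps": [{"rot": [0, 0, 0], "slide": [0, 0, -0.002], "grip": 0.05}, {"rot": [0, 0, 0], "slide": [0, 0, 0], "grip": 0.6}, {"rot": [0, 0, 0], "slide": [0, 0, 0], "grip": 0.6}, {"rot": [0, 0, 0], "slide": [0, 0, 0], "grip": 0.6}, {"rot": [0, 0, 0], "slide": [0, 0, 0.015], "grip": 0.6}, {"rot": [0, 0, 0], "slide": [0, 0, 0.03], "grip": 0.6}, {"rot": [0, 0, 0], "slide": [0, 0, 0.04], "grip": 0.6}, {"rot": [0, 0, 0], "slide": [0, 0, 0.04], "grip": 0.6}]}}

```text
time: 20.35
ee_pos: [0.482, -0.3852, 0.2255]
eef_rot: [0.154, 0.988, -0.0, 0.0]
ft_force: [0.3, -0.8, 0.2]
width: 0.052
grip_force: 0.0
```

Emit:
{"fn": "arm_command", "kwargs": {"steps": [{"rot": [0, 0, -9.5], "slide": [0, 0.02, 0], "grip": 0.6}, {"rot": [0, 0, -9.5], "slide": [-0.005, 0.03, 0], "grip": 0.6}, {"rot": [0, 0, -9.5], "slide": [-0.006, 0.03, 0], "grip": 0.6}, {"rot": [0, 0, -9.5], "slide": [-0.006, 0.03, 0], "grip": 0.6}, {"rot": [0, 0, -9.5], "slide": [-0.006, 0.03, 0], "grip": 0.6}, {"rot": [0, 0, -9.5], "slide": [-0.006, 0.03, 0], "grip": 0.6}, {"rot": [0, 0, -9.5], "slide": [-0.006, 0.026, 0], "grip": 0.6}, {"rot": [0, 0, 0], "slide": [0, 0, 0], "grip": 0.6}]}}

```text
time: 21.35
ee_pos: [0.4474, -0.1876, 0.2242]
eef_rot: [0.67, 0.743, 0.001, 0.0]
ft_force: [-0.6, -1.1, -0.0]
width: 0.0523
grip_force: 0.0
```

```bash
python3 - <<'E'
from h import *
import pickle
np.set_printoptions(precision=4,suppress=True)
s=sensors.read_state();print(s["ee_pos"],s["eef_rot"],s["width"],s["joint_positions"])
a=eyes.camera("scene");b=eyes.camera("top");pickle.dump((a,b),open("p2.pkl","wb"))
for p in (a,b):print([(np.round(d["bbox"],1).tolist(),round(d["conf"],2)) for n in("dowel","caddy") for d in eyes.look_for(n,p)[:2]])
s=sensors.read_state();print(s["ee_pos"])
A=cv2.resize(a["pixels"][120:245,200:380][:,:,::-1],None,fx=4.2,fy=4.2,interpolation=cv2.INTER_CUBIC)
cv2.imwrite("pics/g1.png",A)
E
```

```text
[ 0.4474 -0.1876  0.2242] [0.6697 0.7427 0.001  0.0004] 0.0522884332655148 [-0.3094 -0.027   0.6106  1.7978  0.0143  1.3644  0.4014]
[([206.0, 190.1, 266.6, 252.5], 0.63)]
[([195.6, 158.3, 256.5, 213.0], 0.81)]
[ 0.4471 -0.1901  0.2232]
```

View pics/g1.png

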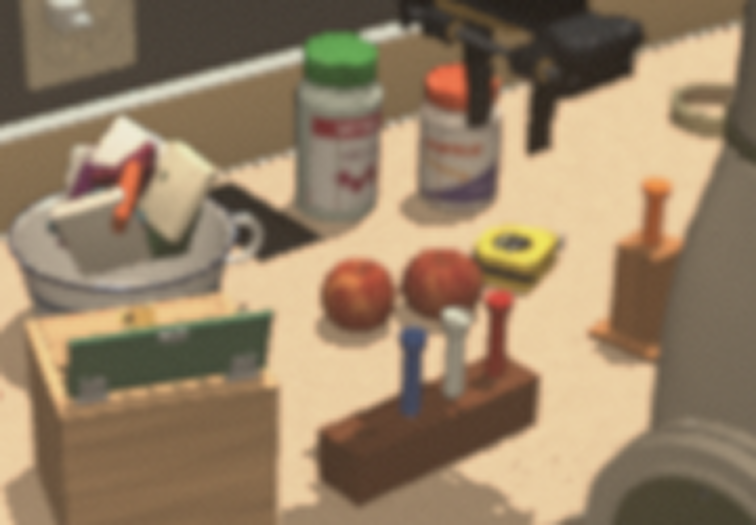

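Emit:
{"fn": "arm_command", "kwargs": {"steps": [{"rot": [0, 0, 0], "slide": [0, 0, -0.03], "grip": 0.6}, {"rot": [0, 0, 0], "slide": [0, 0, -0.035], "grip": 0.6}, {"rot": [0, 0, 0], "slide": [0, 0, -0.035], "grip": 0.6}, {"rot": [0, 0, 0], "slide": [0, 0, -0.035], "grip": 0.6}, {"rot": [0, 0, 0], "slide": [0, 0, -0.021], "grip": 0.6}, {"rot": [0, 0, 0], "slide": [0, 0, 0], "grip": 0.6}, {"rot": [0, 0, 0], "slide": [0, 0, 0], "grip": 0.05}, {"rot": [0, 0, 0], "slide": [0, 0, 0], "grip": 0.05}]}}

```text
time: 22.65
ee_pos: [0.4479, -0.1894, 0.0681]
eef_rot: [0.67, 0.742, 0.001, 0.001]
ft_force: [0.8, 1.3, 0.1]
width: 0.0395
grip_force: 0.0
```

Emit:
{"fn": "arm_command", "kwargs": {"steps": [{"rot": [0, 0, 0], "slide": [0, 0, 0], "grip": 0.05}, {"rot": [0, 0, 0], "slide": [0, 0, 0], "grip": 0.05}, {"rot": [0, 0, 0], "slide": [0, 0, 0], "grip": 0.05}, {"rot": [0, 0, 0], "slide": [0, 0, 0], "grip": 0.05}, {"rot": [0, 0, 0], "slide": [0, 0, 0], "grip": 0.05}, {"rot": [0, 0, 0], "slide": [0, 0, 0], "grip": 0.05}, {"rot": [0, 0, 0], "slide": [0, 0, 0.01], "grip": 0.05}, {"rot": [0, 0, 0], "slide": [0, 0, 0.02], "grip": 0.05}]}}

```text
time: 23.65
ee_pos: [0.4462, -0.1889, 0.097]
eef_rot: [0.67, 0.742, -0.001, -0.001]
ft_force: [0.2, 0.5, 0.4]
width: 0.0225
grip_force: 25.0
```

```bash
python3 - <<'E'
from h import *
import pickle
a,b=pickle.load(open("p2.pkl","rb"))
A=cv2.resize(b["pixels"][150:220,185:265][:,:,::-1],None,fx=7,fy=7,interpolation=cv2.INTER_CUBIC)
cv2.imwrite("pics/h1.png",A)
E
```

```text
(no output)
```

View pics/h1.png

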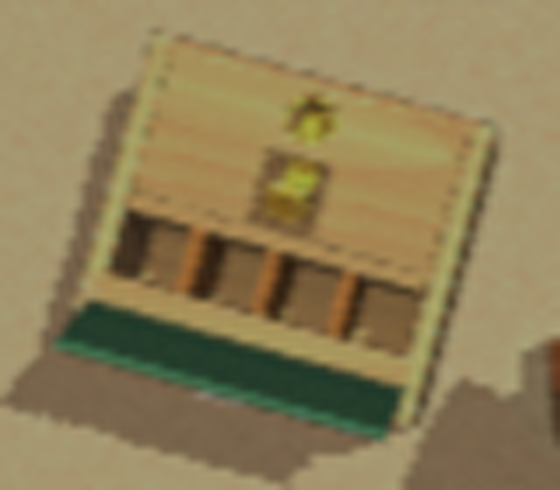

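```bash
cat >> h.py <<'E'
def fitpts(p,uv,M,z=.13,q0=(.46,.1,-.3)):
    from scipy.optimize import least_squares
    C=np.array([onz(p,u,z)[:2] for u in uv])
    r=least_squares(lambda q:(np.array([box2w(q,m) for m in M])-C).ravel(),q0,loss="soft_l1",f_scale=.003);return r.x,(np.array([box2w(r.x,m) for m in M])-C)
E
python3 - <<'E'
from h import *
import pickle
np.set_printoptions(precision=4,suppress=True)
a,b=pickle.load(open("p2.pkl","rb"))
f=lambda c:((np.array(c)+.5)/7-.5+[185,150])
P={(157,37):(.075,.08),(490,126):(.075,-.08),(408,430):(-.065,-.08),(312,118):(.055,0),(203,232):(-.005,.035),(273,253):(-.005,0),(351,273):(-.005,-.035),(187,292):(-.035,.035),(262,312):(-.035,0),(338,336):(-.035,-.035)}
q,r=fitpts(b,[f(c) for c in P],list(P.values()));print(q,np.degrees(q[2]));print(r*1000)
for y in(.0525,.0175,-.0175,-.0525):print(box2w(q,(-.02,y)))
np.save("q1.npy",q)
h=lambda c:((np.array(c)+.5)/4.2-.5+[200,120])
print(proj(a,[*box2w(q,(.075,.08)),.13]),h((28,320)),proj(a,[*box2w(q,(-.065,-.08)),.13]),h((278,380)))
E
```

```text
[ 0.5044  0.0926 -0.2936] -16.820750739579275
[[ 2.1086  1.48  ]
 [-0.028  -3.1456]
 [ 0.5612 -2.4781]
 [-1.7338 -0.3026]
 [ 0.7903  0.6878]
 [ 0.8559 -1.6579]
 [ 0.5438 -0.5168]
 [-1.2819  1.6767]
 [-1.6514  1.5543]
 [-0.2453  1.7347]]
[0.5004 0.1487]
[0.4903 0.1152]
[0.4802 0.0817]
[0.4701 0.0482]
[205.8382 195.99  ] [206.2857 195.8095] [266.9759 210.7889] [265.8095 210.0952]
```

Emit:
{"fn": "arm_command", "kwargs": {"steps": [{"rot": [0, 0, 0], "slide": [0, 0, 0.03], "grip": 0.05}, {"rot": [0, 0, 0], "slide": [0, 0, 0.035], "grip": 0.05}, {"rot": [0, 0, 0], "slide": [0, 0, 0.035], "grip": 0.05}, {"rot": [0, 0, 0], "slide": [0, 0, 0.035], "grip": 0.05}, {"rot": [0, 0, 9.6], "slide": [0, 0.02, 0], "grip": 0.05}, {"rot": [0, 0, 9.6], "slide": [0.003, 0.03, 0], "grip": 0.05}, {"rot": [0, 0, 9.6], "slide": [0.004, 0.035, 0], "grip": 0.05}, {"rot": [0, 0, 9.6], "slide": [0.004, 0.035, 0], "grip": 0.05}]}}

```text
time: 24.65
ee_pos: [0.4578, -0.0682, 0.2324]
eef_rot: [0.387, 0.922, -0.0, -0.0]
ft_force: [0.3, 0.5, -1.5]
width: 0.0225
grip_force: 25.0
```

Emit:
{"fn": "arm_command", "kwargs": {"steps": [{"rot": [0, 0, 9.6], "slide": [0.004, 0.035, 0], "grip": 0.05}, {"rot": [0, 0, 9.6], "slide": [0.004, 0.035, 0], "grip": 0.05}, {"rot": [0, 0, 9.6], "slide": [0.004, 0.025, 0], "grip": 0.05}, {"rot": [0, 0, 0], "slide": [0.001, 0.015, 0], "grip": 0.05}, {"rot": [0, 0, 0], "slide": [0, 0.007, 0], "grip": 0.05}, {"rot": [0, 0, 0], "slide": [0, 0, 0], "grip": 0.05}, {"rot": [0, 0, 0], "slide": [0, 0, 0], "grip": 0.05}, {"rot": [0, 0, 0], "slide": [0, 0, 0], "grip": 0.05}]}}

```text
time: 25.65
ee_pos: [0.4711, 0.0472, 0.2321]
eef_rot: [0.148, 0.989, 0.0, 0.0]
ft_force: [0.6, -0.0, -0.5]
width: 0.0221
grip_force: 25.0
```

```bash
cat >> h.py <<'E'
def avg(n=4):
    E=[];
    for _ in range(n): E.append(np.array(sensors.read_state()["ee_pos"]));p=eyes.camera("scene")
    return np.mean(E,0),p
E
python3 - <<'E'
from h import *
np.set_printoptions(precision=4,suppress=True)
e,a=avg();s=sensors.read_state();print(e,s["eef_rot"],s["width"])
b=eyes.camera("top");import pickle;pickle.dump((a,b),open("p3.pkl","wb"))
u=proj(a,e).astype(int)
rs=hsvcent(a,(0,140,70),(8,255,255),(u[0]-15,u[1]-25,u[0]+15,u[1]+15));print(rs)
for z in(.05,-.005,.043,-.065):print(z,proj(a,e+[0,0,z]))
for p in(a,b):print([(np.round(d["bbox"],1).tolist(),round(d["conf"],2)) for n in("caddy","pick0") for d in eyes.look_for(n,p)[:2]])
E
```

```text
[0.4711 0.0474 0.2321] [ 0.1478  0.989   0.     -0.    ] 0.022693755014103537
(array([253.7114, 168.3564]), np.float64(92.625), array([250.5, 159.2,   7.2,  22.5]))
0.05 [253.7444 160.1165]
-0.005 [253.9003 176.6737]
0.043 [253.7644 162.2573]
-0.065 [254.0657 194.0632]
[([203.4, 189.7, 264.6, 254.8], 0.6), ([251.5, 159.5, 257.4, 193.3], 0.68), ([296.0, 197.7, 299.3, 215.0], 0.64)]
[([283.5, 202.9, 291.1, 205.5], 0.61), ([295.7, 197.4, 304.7, 205.3], 0.52)]
```

```bash
cat >> h.py <<'E'
def shift(p0,p1,box,m=8):
    l,t,r,b=box;f=4
    g=lambda im:cv2.resize(im,None,fx=f,fy=f,interpolation=cv2.INTER_CUBIC)
    r_=cv2.matchTemplate(g(p1["pixels"][t-m:b+m,l-m:r+m]),g(p0["pixels"][t:b,l:r]),cv2.TM_CCOEFF_NORMED)
    _,v,_,loc=cv2.minMaxLoc(r_);return (loc[0]/f-m,loc[1]/f-m,round(v,3))
E
python3 - <<'E'
from h import *
import pickle
a,b=pickle.load(open("p2.pkl","rb"));a1,b1=pickle.load(open("p3.pkl","rb"))
print(shift(a,a1,(202,212,270,260)),shift(a,a1,(205,192,268,218)))
E
```

```text
(0.0, 0.25, 0.899) (0.0, 0.0, 0.974)
```

Emit:
{"fn": "arm_command", "kwargs": {"steps": [{"rot": [0, 0, 0], "slide": [-0.001, 0.001, -0.02], "grip": 0.05}, {"rot": [0, 0, 0], "slide": [0, 0, -0.02], "grip": 0.05}, {"rot": [0, 0, 0], "slide": [0, 0, -0.015], "grip": 0.05}, {"rot": [0, 0, 0], "slide": [0, 0, -0.015], "grip": 0.05}, {"rot": [0, 0, 0], "slide": [0, 0, -0.012], "grip": 0.05}, {"rot": [0, 0, 0], "slide": [0, 0, -0.01], "grip": 0.05}, {"rot": [0, 0, 0], "slide": [0, 0, 0], "grip": 0.05}, {"rot": [0, 0, 0], "slide": [0, 0, 0], "grip": 0.05}]}}

```text
time: 27.1
ee_pos: [0.4704, 0.0489, 0.1405]
eef_rot: [0.148, 0.989, 0.0, 0.0]
ft_force: [-0.4, 0.0, -0.4]
width: 0.0225
grip_force: 25.0
```

Emit:
{"fn": "arm_command", "kwargs": {"steps": [{"rot": [0, 0, 0], "slide": [0, 0, 0], "grip": 0.45}, {"rot": [0, 0, 0], "slide": [0, 0, 0], "grip": 0.45}, {"rot": [0, 0, 0], "slide": [0, 0, 0], "grip": 0.45}, {"rot": [0, 0, 0], "slide": [0, 0, 0], "grip": 0.45}, {"rot": [0, 0, 0], "slide": [0, 0, 0.015], "grip": 0.45}, {"rot": [0, 0, 0], "slide": [0, 0, 0.025], "grip": 0.5}, {"rot": [0, 0, 0], "slide": [0, 0, 0.025], "grip": 0.6}, {"rot": [0, 0, 0], "slide": [0, 0, 0.02], "grip": 0.6}]}}

```text
time: 28.1
ee_pos: [0.4705, 0.0489, 0.2272]
eef_rot: [0.148, 0.989, 0.0, 0.001]
ft_force: [-0.3, 0.1, -0.3]
width: 0.0507
grip_force: 0.0
```

Emit:
{"fn": "arm_command", "kwargs": {"steps": [{"rot": [0, 0, -9.6], "slide": [-0.003, -0.02, 0], "grip": 0.6}, {"rot": [0, 0, -9.6], "slide": [-0.004, -0.03, 0], "grip": 0.6}, {"rot": [0, 0, -9.6], "slide": [-0.004, -0.03, 0], "grip": 0.6}, {"rot": [0, 0, -9.6], "slide": [-0.004, -0.03, 0], "grip": 0.6}, {"rot": [0, 0, -9.6], "slide": [-0.004, -0.03, 0], "grip": 0.6}, {"rot": [0, 0, -9.6], "slide": [-0.004, -0.03, 0], "grip": 0.6}, {"rot": [0, 0, -9.6], "slide": [-0.003, -0.0235, 0], "grip": 0.6}, {"rot": [0, 0, 0], "slide": [0, 0, 0], "grip": 0.6}]}}

```text
time: 29.1
ee_pos: [0.4439, -0.1463, 0.2261]
eef_rot: [0.672, 0.741, 0.0, 0.0]
ft_force: [-0.3, 0.1, 0.7]
width: 0.0522
grip_force: 0.0
```

```bash
python3 - <<'E'
from h import *
np.set_printoptions(precision=4,suppress=True)
import pickle
e,a=avg();s=sensors.read_state();print(e,s["eef_rot"],s["width"])
b=eyes.camera("top");pickle.dump((a,b),open("p4.pkl","wb"))
a0,b0=pickle.load(open("p2.pkl","rb"))
print(shift(a0,a,(202,212,270,260)),shift(b0,b,(187,153,258,212)))
q=np.load("q1.npy")
for y in(.0525,.0175,-.0175,-.0525):
    u=proj(b,[*box2w(q,(-.02,y)),.12]).round().astype(int);print(u,b["pixels"][u[1]-2:u[1]+3,u[0]-2:u[0]+3].reshape(-1,3).mean(0),b0["pixels"][u[1]-2:u[1]+3,u[0]-2:u[0]+3].reshape(-1,3).mean(0))
E
```

```text
[ 0.4442 -0.1447  0.2258] [0.669  0.7433 0.0002 0.0001] 0.052227008717629426
(0.0, 0.0, 0.89) (0.0, 0.0, 0.966)
[207 186] [108.76  84.    52.64] [109.92  84.8   53.2 ]
[218 189] [112.84  86.96  54.2 ] [114.04  87.92  54.32]
[228 192] [114.28  88.16  54.48] [115.6   89.08  55.24]
[239 195] [159.44  30.92  18.24] [122.    94.72  59.08]
```

Emit:
{"fn": "arm_command", "kwargs": {"steps": [{"rot": [0, 0, 0], "slide": [0, 0, -0.03], "grip": 0.6}, {"rot": [0, 0, 0], "slide": [0, 0, -0.035], "grip": 0.6}, {"rot": [0, 0, 0], "slide": [0, 0, -0.035], "grip": 0.6}, {"rot": [0, 0, 0], "slide": [0, 0, -0.035], "grip": 0.6}, {"rot": [0, 0, 0], "slide": [0, 0, -0.023], "grip": 0.6}, {"rot": [0, 0, 0], "slide": [0, 0, 0], "grip": 0.6}, {"rot": [0, 0, 0], "slide": [0, 0, 0], "grip": 0.05}, {"rot": [0, 0, 0], "slide": [0, 0, 0], "grip": 0.05}]}}

```text
time: 30.35
ee_pos: [0.445, -0.1446, 0.0682]
eef_rot: [0.67, 0.742, 0.001, 0.001]
ft_force: [-0.2, -0.1, 0.2]
width: 0.0392
grip_force: 0.0
```

Emit:
{"fn": "arm_command", "kwargs": {"steps": [{"rot": [0, 0, 0], "slide": [0, 0, 0], "grip": 0.05}, {"rot": [0, 0, 0], "slide": [0, 0, 0], "grip": 0.05}, {"rot": [0, 0, 0], "slide": [0, 0, 0], "grip": 0.05}, {"rot": [0, 0, 0], "slide": [0, 0, 0], "grip": 0.05}, {"rot": [0, 0, 0], "slide": [0, 0, 0], "grip": 0.05}, {"rot": [0, 0, 0], "slide": [0, 0, 0.01], "grip": 0.05}, {"rot": [0, 0, 0], "slide": [0, 0, 0.025], "grip": 0.05}, {"rot": [0, 0, 0], "slide": [0, 0, 0.03], "grip": 0.05}]}}

```text
time: 31.35
ee_pos: [0.4435, -0.1446, 0.1328]
eef_rot: [0.67, 0.742, -0.0, -0.0]
ft_force: [-0.4, 0.5, -0.3]
width: 0.0227
grip_force: 25.0
```

Emit:
{"fn": "arm_command", "kwargs": {"steps": [{"rot": [0, 0, 0], "slide": [0, 0, 0.035], "grip": 0.05}, {"rot": [0, 0, 0], "slide": [0, 0, 0.035], "grip": 0.05}, {"rot": [0, 0, 0], "slide": [0, 0, 0.029], "grip": 0.05}, {"rot": [0, 0, 9.6], "slide": [0, 0.02, 0], "grip": 0.05}, {"rot": [0, 0, 9.6], "slide": [0.004, 0.03, 0], "grip": 0.05}, {"rot": [0, 0, 9.6], "slide": [0.006, 0.035, 0], "grip": 0.05}, {"rot": [0, 0, 9.6], "slide": [0.006, 0.035, 0], "grip": 0.05}, {"rot": [0, 0, 9.6], "slide": [0.006, 0.035, 0], "grip": 0.05}]}}

```text
time: 32.35
ee_pos: [0.4659, 0.0114, 0.2314]
eef_rot: [0.308, 0.951, -0.0, -0.0]
ft_force: [0.5, -0.5, -0.3]
width: 0.0224
grip_force: 25.0
```

Emit:
{"fn": "arm_command", "kwargs": {"steps": [{"rot": [0, 0, 9.6], "slide": [0.006, 0.03, 0], "grip": 0.05}, {"rot": [0, 0, 9.6], "slide": [0.005, 0.025, 0], "grip": 0.05}, {"rot": [0, 0, 0], "slide": [0.003, 0.012, 0], "grip": 0.05}, {"rot": [0, 0, 0], "slide": [0.0005, 0.0045, 0], "grip": 0.05}, {"rot": [0, 0, 0], "slide": [0, 0, 0], "grip": 0.05}, {"rot": [0, 0, 0], "slide": [0, 0, 0], "grip": 0.05}, {"rot": [0, 0, 0], "slide": [0, 0, 0], "grip": 0.05}, {"rot": [0, 0, 0], "slide": [0, 0, 0], "grip": 0.05}]}}

```text
time: 33.35
ee_pos: [0.4806, 0.0816, 0.2311]
eef_rot: [0.148, 0.989, 0.0, 0.0]
ft_force: [-0.2, 0.3, -0.5]
width: 0.0227
grip_force: 25.0
```

```bash
cat > chk.py <<'E'
from h import *
import pickle
np.set_printoptions(precision=4,suppress=True)
e,a=avg();s=sensors.read_state();print(e,s["eef_rot"],s["width"],s["grip_force"])
a0,b0=pickle.load(open("p2.pkl","rb"))
print(shift(a0,a,(202,220,270,260)))
for z in(.05,-.065):print(z,proj(a,e+[0,0,z]))
print([(np.round(d["bbox"],1).tolist(),round(d["conf"],2)) for d in eyes.look_for("pick0",a)])
E
python3 chk.py
```

```text
[0.4806 0.0817 0.2311] [0.1476 0.989  0.0001 0.    ] 0.022440233229381473 24.999972466612235
(0.0, -0.25, 0.954)
0.05 [242.0555 162.1163]
-0.065 [242.8212 196.1832]
[([242.3, 162.3, 245.4, 186.6], 0.57), ([292.8, 195.7, 299.1, 217.6], 0.42)]
```

Emit:
{"fn": "arm_command", "kwargs": {"steps": [{"rot": [0, 0, 0], "slide": [-0.0005, 0, -0.02], "grip": 0.05}, {"rot": [0, 0, 0], "slide": [0, 0, -0.02], "grip": 0.05}, {"rot": [0, 0, 0], "slide": [0, 0, -0.015], "grip": 0.05}, {"rot": [0, 0, 0], "slide": [0, 0, -0.015], "grip": 0.05}, {"rot": [0, 0, 0], "slide": [0, 0, -0.012], "grip": 0.05}, {"rot": [0, 0, 0], "slide": [0, 0, -0.009], "grip": 0.05}, {"rot": [0, 0, 0], "slide": [0, 0, 0], "grip": 0.05}, {"rot": [0, 0, 0], "slide": [0, 0, 0], "grip": 0.05}]}}

```text
time: 34.6
ee_pos: [0.4804, 0.082, 0.1405]
eef_rot: [0.148, 0.989, 0.0, 0.0]
ft_force: [0.1, 0.0, -0.7]
width: 0.0226
grip_force: 25.0
```

Emit:
{"fn": "arm_command", "kwargs": {"steps": [{"rot": [0, 0, 0], "slide": [0, 0, 0], "grip": 0.45}, {"rot": [0, 0, 0], "slide": [0, 0, 0], "grip": 0.45}, {"rot": [0, 0, 0], "slide": [0, 0, 0], "grip": 0.45}, {"rot": [0, 0, 0], "slide": [0, 0, 0], "grip": 0.45}, {"rot": [0, 0, 0], "slide": [0, 0, 0.015], "grip": 0.45}, {"rot": [0, 0, 0], "slide": [0, 0, 0.025], "grip": 0.5}, {"rot": [0, 0, 0], "slide": [0, 0, 0.025], "grip": 0.6}, {"rot": [0, 0, 0], "slide": [0, 0, 0.02], "grip": 0.6}]}}

```text
time: 35.6
ee_pos: [0.4805, 0.0819, 0.2273]
eef_rot: [0.148, 0.989, 0.0, 0.001]
ft_force: [-0.1, -0.0, -0.3]
width: 0.0508
grip_force: 0.0
```

Emit:
{"fn": "arm_command", "kwargs": {"steps": [{"rot": [0, 0, -9.6], "slide": [-0.004, -0.02, 0], "grip": 0.6}, {"rot": [0, 0, -9.6], "slide": [-0.006, -0.027, 0], "grip": 0.6}, {"rot": [0, 0, -9.6], "slide": [-0.006, -0.027, 0], "grip": 0.6}, {"rot": [0, 0, -9.6], "slide": [-0.006, -0.027, 0], "grip": 0.6}, {"rot": [0, 0, -9.6], "slide": [-0.006, -0.027, 0], "grip": 0.6}, {"rot": [0, 0, -9.6], "slide": [-0.006, -0.027, 0], "grip": 0.6}, {"rot": [0, 0, -9.6], "slide": [-0.006, -0.0266, 0], "grip": 0.6}, {"rot": [0, 0, 0], "slide": [0, 0, 0], "grip": 0.6}]}}

```text
time: 36.6
ee_pos: [0.4399, -0.1017, 0.2262]
eef_rot: [0.672, 0.741, 0.001, 0.0]
ft_force: [-0.4, 0.8, -0.1]
width: 0.0523
grip_force: 0.0
```

```bash
cat > chk2.py <<'E'
from h import *
import pickle
np.set_printoptions(precision=4,suppress=True)
e,a=avg();s=sensors.read_state();print(e,s["eef_rot"],s["width"])
b=eyes.camera("top");pickle.dump((a,b),open("p5.pkl","wb"))
a0,b0=pickle.load(open("p2.pkl","rb"))
print(shift(a0,a,(202,220,270,260)),shift(b0,b,(187,153,258,182)))
q=np.load("q1.npy")
for y in(.0525,.0175,-.0175,-.0525):
    u=proj(b,[*box2w(q,(-.02,y)),.12]).round().astype(int);print(u,b["pixels"][u[1]-2:u[1]+3,u[0]-2:u[0]+3].reshape(-1,3).mean(0))
E
python3 chk2.py
```

```text
[ 0.4402 -0.1     0.2259] [0.6692 0.7431 0.0002 0.0001] 0.052027868659001414
(0.25, -0.25, 0.839) (0.0, 0.0, 0.995)
[207 186] [106.8   82.6   51.76]
[218 189] [110.92  85.36  52.84]
[228 192] [155.84 158.64 159.04]
[239 195] [156.    28.72  15.36]
```

Emit:
{"fn": "arm_command", "kwargs": {"steps": [{"rot": [0, 0, 0], "slide": [0, 0, -0.03], "grip": 0.6}, {"rot": [0, 0, 0], "slide": [0, 0, -0.035], "grip": 0.6}, {"rot": [0, 0, 0], "slide": [0, 0, -0.035], "grip": 0.6}, {"rot": [0, 0, 0], "slide": [0, 0, -0.035], "grip": 0.6}, {"rot": [0, 0, 0], "slide": [0, 0, -0.023], "grip": 0.6}, {"rot": [0, 0, 0], "slide": [0, 0, 0], "grip": 0.6}, {"rot": [0, 0, 0], "slide": [0, 0, 0], "grip": 0.05}, {"rot": [0, 0, 0], "slide": [0, 0, 0], "grip": 0.05}]}}

```text
time: 37.85
ee_pos: [0.441, -0.0996, 0.0682]
eef_rot: [0.67, 0.742, 0.001, 0.001]
ft_force: [0.1, 0.2, -0.8]
width: 0.0395
grip_force: 0.0
```

Emit:
{"fn": "arm_command", "kwargs": {"steps": [{"rot": [0, 0, 0], "slide": [0, 0, 0], "grip": 0.05}, {"rot": [0, 0, 0], "slide": [0, 0, 0], "grip": 0.05}, {"rot": [0, 0, 0], "slide": [0, 0, 0], "grip": 0.05}, {"rot": [0, 0, 0], "slide": [0, 0, 0], "grip": 0.05}, {"rot": [0, 0, 0], "slide": [0, 0, 0], "grip": 0.05}, {"rot": [0, 0, 0], "slide": [0, 0, 0.01], "grip": 0.05}, {"rot": [0, 0, 0], "slide": [0, 0, 0.025], "grip": 0.05}, {"rot": [0, 0, 0], "slide": [0, 0, 0.03], "grip": 0.05}]}}

```text
time: 38.85
ee_pos: [0.4394, -0.0998, 0.1327]
eef_rot: [0.67, 0.742, -0.001, -0.0]
ft_force: [0.7, -0.5, -0.2]
width: 0.0227
grip_force: 25.0
```

Emit:
{"fn": "arm_command", "kwargs": {"steps": [{"rot": [0, 0, 0], "slide": [0, 0, 0.035], "grip": 0.05}, {"rot": [0, 0, 0], "slide": [0, 0, 0.035], "grip": 0.05}, {"rot": [0, 0, 0], "slide": [0, 0, 0.029], "grip": 0.05}, {"rot": [0, 0, 9.6], "slide": [0.004, 0.02, 0], "grip": 0.05}, {"rot": [0, 0, 9.6], "slide": [0.007, 0.03, 0], "grip": 0.05}, {"rot": [0, 0, 9.6], "slide": [0.008, 0.033, 0], "grip": 0.05}, {"rot": [0, 0, 9.6], "slide": [0.008, 0.033, 0], "grip": 0.05}, {"rot": [0, 0, 9.6], "slide": [0.008, 0.033, 0], "grip": 0.05}]}}

```text
time: 39.85
ee_pos: [0.475, 0.0502, 0.2313]
eef_rot: [0.308, 0.951, -0.0, -0.0]
ft_force: [0.4, -0.4, -1.8]
width: 0.0228
grip_force: 25.0
```

Emit:
{"fn": "arm_command", "kwargs": {"steps": [{"rot": [0, 0, 9.6], "slide": [0.007, 0.028, 0], "grip": 0.05}, {"rot": [0, 0, 9.6], "slide": [0.005, 0.022, 0], "grip": 0.05}, {"rot": [0, 0, 0], "slide": [0.003, 0.012, 0], "grip": 0.05}, {"rot": [0, 0, 0], "slide": [0.001, 0.004, 0], "grip": 0.05}, {"rot": [0, 0, 0], "slide": [0, 0, 0], "grip": 0.05}, {"rot": [0, 0, 0], "slide": [0, 0, 0], "grip": 0.05}, {"rot": [0, 0, 0], "slide": [0, 0, 0], "grip": 0.05}, {"rot": [0, 0, 0], "slide": [0, 0, 0], "grip": 0.05}]}}

```text
time: 40.85
ee_pos: [0.4911, 0.115, 0.2311]
eef_rot: [0.148, 0.989, 0.0, 0.0]
ft_force: [-0.4, 0.4, -0.9]
width: 0.0223
grip_force: 25.0
```

```bash
python3 chk.py
```

```text
[0.4911 0.1151 0.2311] [0.1476 0.989  0.     0.    ] 0.022629140147265976 24.999996952246875
(0.0, 0.0, 0.956)
0.05 [230.3221 163.6192]
-0.065 [231.5393 197.8063]
[([227.2, 161.8, 234.2, 187.0], 0.6)]
```

Emit:
{"fn": "arm_command", "kwargs": {"steps": [{"rot": [0, 0, 0], "slide": [-0.001, 0, -0.02], "grip": 0.05}, {"rot": [0, 0, 0], "slide": [0, 0, -0.02], "grip": 0.05}, {"rot": [0, 0, 0], "slide": [0, 0, -0.015], "grip": 0.05}, {"rot": [0, 0, 0], "slide": [0, 0, -0.015], "grip": 0.05}, {"rot": [0, 0, 0], "slide": [0, 0, -0.012], "grip": 0.05}, {"rot": [0, 0, 0], "slide": [0, 0, -0.009], "grip": 0.05}, {"rot": [0, 0, 0], "slide": [0, 0, 0], "grip": 0.05}, {"rot": [0, 0, 0], "slide": [0, 0, 0], "grip": 0.05}]}}

```text
time: 42.1
ee_pos: [0.4904, 0.1154, 0.1405]
eef_rot: [0.148, 0.989, 0.0, 0.0]
ft_force: [0.8, -0.2, -0.4]
width: 0.0228
grip_force: 25.0
```

Emit:
{"fn": "arm_command", "kwargs": {"steps": [{"rot": [0, 0, 0], "slide": [0, 0, 0], "grip": 0.45}, {"rot": [0, 0, 0], "slide": [0, 0, 0], "grip": 0.45}, {"rot": [0, 0, 0], "slide": [0, 0, 0], "grip": 0.45}, {"rot": [0, 0, 0], "slide": [0, 0, 0], "grip": 0.45}, {"rot": [0, 0, 0], "slide": [0, 0, 0.02], "grip": 0.45}, {"rot": [0, 0, 0], "slide": [0, 0, 0.04], "grip": 0.45}, {"rot": [0, 0, 0], "slide": [0, 0, 0.045], "grip": 0}, {"rot": [0, 0, 0], "slide": [0, 0, 0.045], "grip": 0}]}}

```text
time: 43.1
ee_pos: [0.4899, 0.1152, 0.2916]
eef_rot: [0.148, 0.989, 0.0, 0.0]
ft_force: [0.2, -0.7, -0.6]
width: 0.0261
grip_force: 0.0
```

Emit:
{"fn": "arm_command", "kwargs": {"steps": [{"rot": [0, 0, 0], "slide": [0, 0, 0.01], "grip": 0}, {"rot": [0, 0, 0], "slide": [-0.022, 0.014, 0], "grip": 0}, {"rot": [0, 0, 0], "slide": [-0.022, 0.014, 0], "grip": 0}, {"rot": [0, 0, 0], "slide": [-0.022, 0.014, 0], "grip": 0}, {"rot": [0, 0, 0], "slide": [-0.022, 0.013, 0], "grip": 0}, {"rot": [0, 0, 0], "slide": [0, 0, 0], "grip": 0}, {"rot": [0, 0, 0], "slide": [0, 0, 0], "grip": 0}, {"rot": [0, 0, 0], "slide": [0, 0, 0], "grip": 0}]}}

```text
time: 44.1
ee_pos: [0.4027, 0.1697, 0.2998]
eef_rot: [0.148, 0.989, -0.0, -0.0]
ft_force: [0.7, -0.1, -0.3]
width: 0.0008
grip_force: 0.0
```

```bash
python3 chk2.py; python3 - <<'E'
from h import *
import pickle
a,b=pickle.load(open("p2.pkl","rb"));print(proj(a,[.4472,-.189,.2237]),proj(a,[.4472,-.189,.2487]))
a,b=pickle.load(open("p5.pkl","rb"))
A=cv2.resize(a["pixels"][110:260,180:290][:,:,::-1],None,fx=3.9,fy=3.9,interpolation=cv2.INTER_CUBIC)
B=cv2.resize(b["pixels"][150:225,185:265][:,:,::-1],None,fx=4.5,fy=4.5,interpolation=cv2.INTER_CUBIC)
B=np.pad(B,((0,A.shape[0]-B.shape[0]),(0,0),(0,0)));cv2.imwrite("pics/k1.png",np.hstack([A,B]))
E
```

```text
[0.4026 0.1698 0.2998] [ 0.1479  0.989  -0.     -0.0001] 0.0004939134787395439
(0.0, 0.0, 0.98) (0.0, 0.0, 0.994)
[207 186] [109.76  84.88  53.2 ]
[218 189] [ 41.44  88.08 140.2 ]
[228 192] [160.16 163.   163.76]
[239 195] [160.08  29.76  16.16]
[320.52548385 161.25420791] [320.97432533 154.15652148]
```

View pics/k1.png

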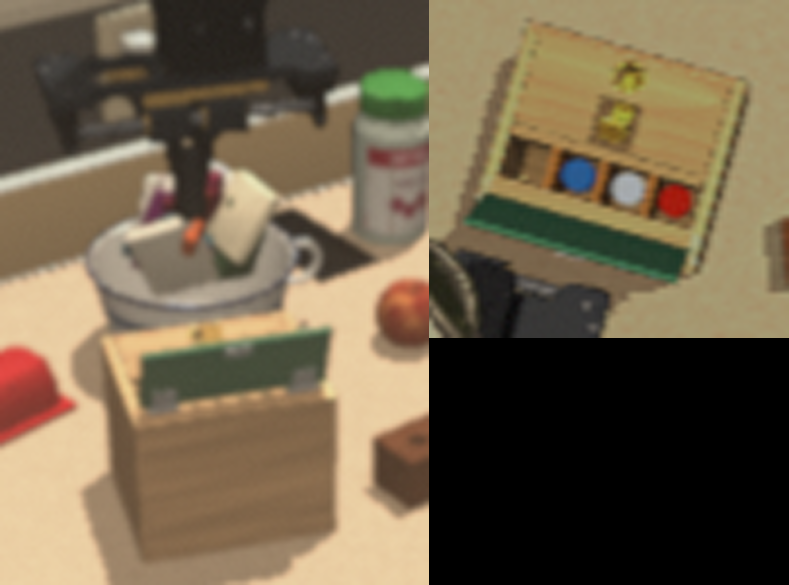

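```bash
python3 - <<'E'
from h import *
import pickle
a,b=pickle.load(open("p5.pkl","rb"))
e=np.array([.4026,.1698,.2998])
for dz in(0,.01,.02,.03):print(proj(a,e+[0,0,dz]))
q=np.load("q1.npy")
for x,z in((-.118,0),(-.10,0),(-.04,0),(-.02,0),(-.015,0)):print(x,box2w(q,(x,.045)))
E
```

```text
[229.15500918 174.76045133]
[229.0328607  171.47119936]
[228.91014649 168.15792255]
[228.78686839 164.82046826]
-0.118 [0.40446133 0.16985983]
-0.1 [0.42169119 0.16465102]
-0.04 [0.47912408 0.14728831]
-0.02 [0.49826837 0.14150074]
-0.015 [0.50305445 0.14005385]
```

Emit:
{"fn": "arm_command", "kwargs": {"steps": [{"rot": [0, 0, 0], "slide": [0, 0, -0.04], "grip": 0}, {"rot": [0, 0, 0], "slide": [0, 0, -0.045], "grip": 0}, {"rot": [0, 0, 0], "slide": [0, 0, -0.04], "grip": 0}, {"rot": [0, 0, 0], "slide": [0, 0, -0.025], "grip": 0}, {"rot": [0, 0, 0], "slide": [0, 0, 0], "grip": 0}, {"rot": [0, 0, 0], "slide": [0.0125, -0.0038, 0], "grip": 0}, {"rot": [0, 0, 0], "slide": [0.0125, -0.0038, 0], "grip": 0}, {"rot": [0, 0, 0], "slide": [0.0125, -0.0038, 0], "grip": 0}]}}

```text
time: 45.35
ee_pos: [0.4411, 0.1587, 0.1508]
eef_rot: [0.148, 0.989, 0.0, 0.0]
ft_force: [-1.0, 0.5, 0.2]
width: 0.0003
grip_force: 0.7
```

Emit:
{"fn": "arm_command", "kwargs": {"steps": [{"rot": [0, 0, 0], "slide": [0.0125, -0.0038, 0], "grip": 0}, {"rot": [0, 0, 0], "slide": [0.0125, -0.0038, 0], "grip": 0}, {"rot": [0, 0, 0], "slide": [0.0125, -0.0038, 0], "grip": 0}, {"rot": [0, 0, 0], "slide": [0, 0, 0], "grip": 0}, {"rot": [0, 0, 0], "slide": [0, 0, 0], "grip": 0}, {"rot": [0, 0, 0], "slide": [0, 0, 0], "grip": 0}, {"rot": [0, 0, 0], "slide": [0, 0, 0], "grip": 0}, {"rot": [0, 0, 0], "slide": [0, 0, 0], "grip": 0}]}}

```text
time: 46.35
ee_pos: [0.477, 0.1475, 0.1501]
eef_rot: [0.148, 0.989, 0.0, 0.0]
ft_force: [-1.1, -0.3, 1.4]
width: 0.0002
grip_force: 0.6
```

```bash
python3 - <<'E'
from h import *
import pickle
np.set_printoptions(precision=4,suppress=True)
e,a=avg();s=sensors.read_state();print(e,s["ft_force"])
a0,b0=pickle.load(open("p2.pkl","rb"))
print(shift(a0,a,(202,225,270,260)))
A=cv2.resize(a["pixels"][130:260,180:290][:,:,::-1],None,fx=4,fy=4,interpolation=cv2.INTER_CUBIC)
cv2.imwrite("pics/l1.png",A)
E
```

```text
[0.4771 0.1475 0.1501] [-1.1847 -0.8976  0.7615]
(0.0, -1.0, 0.922)
```

View pics/l1.png

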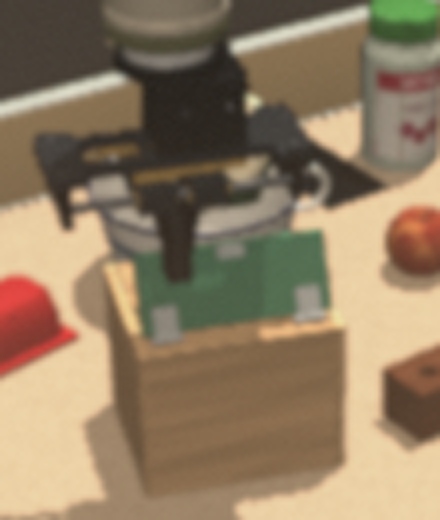

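Emit:
{"fn": "arm_command", "kwargs": {"steps": [{"rot": [0, 0, 0], "slide": [0.0086, -0.0026, -0.004], "grip": 0}, {"rot": [0, 0, 0], "slide": [0.0086, -0.0026, -0.007], "grip": 0}, {"rot": [0, 0, 0], "slide": [0.0077, -0.0023, -0.008], "grip": 0}, {"rot": [0, 0, 0], "slide": [0.0057, -0.0017, -0.008], "grip": 0}, {"rot": [0, 0, 0], "slide": [0.0038, -0.0012, -0.007], "grip": 0}, {"rot": [0, 0, 0], "slide": [0, 0, 0], "grip": 0}, {"rot": [0, 0, 0], "slide": [0, 0, 0], "grip": 0}, {"rot": [0, 0, 0], "slide": [0, 0, 0], "grip": 0}]}}

```text
time: 47.55
ee_pos: [0.5107, 0.1374, 0.1165]
eef_rot: [0.147, 0.989, 0.0, -0.001]
ft_force: [-10.5, 0.1, 13.6]
width: 0.0003
grip_force: 7.3
```

Emit:
{"fn": "arm_command", "kwargs": {"steps": [{"rot": [0, 0, 0], "slide": [-0.003, 0.001, 0], "grip": 0}, {"rot": [0, 0, 0], "slide": [0, 0, -0.002], "grip": 0}, {"rot": [0, 0, 0], "slide": [0, 0, -0.001], "grip": 0}, {"rot": [0, 0, 0], "slide": [0, 0, 0], "grip": 0}, {"rot": [0, 0, 0], "slide": [0, 0, 0], "grip": 0}, {"rot": [0, 0, 0], "slide": [0, 0, 0], "grip": 0}, {"rot": [0, 0, 0], "slide": [0, 0, 0], "grip": 0}, {"rot": [0, 0, 0], "slide": [0, 0, 0], "grip": 0}]}}

```text
time: 48.55
ee_pos: [0.5086, 0.1381, 0.1131]
eef_rot: [0.148, 0.989, 0.0, 0.0]
ft_force: [2.0, 1.0, 3.4]
width: 0.0002
grip_force: 1.7
```

```bash
cat > chk3.py <<'E'
from h import *
import pickle
np.set_printoptions(precision=4,suppress=True)
e,a=avg(2);b=eyes.camera("top");s=sensors.read_state();print(e,s["ft_force"])
a0,b0=pickle.load(open("p5.pkl","rb"));pickle.dump((a,b),open("p6.pkl","wb"))
print(shift(a0,a,(202,225,270,260)),shift(b0,b,(225,153,258,182)))
E
python3 chk3.py
```

```text
[0.5086 0.1381 0.1131] [ 1.8846 -0.7217  4.4422]
(0.0, -1.75, 0.914) (0.0, 0.0, 0.653)
```

Emit:
{"fn": "arm_command", "kwargs": {"steps": [{"rot": [0, 0, 0], "slide": [0, 0, -0.002], "grip": 0}, {"rot": [0, 0, 0], "slide": [0, 0, 0], "grip": 0}, {"rot": [0, 0, 0], "slide": [0, 0, 0], "grip": 0}, {"rot": [0, 0, 0], "slide": [0, 0, 0], "grip": 0}, {"rot": [0, 0, 0], "slide": [0, 0, 0], "grip": 0}, {"rot": [0, 0, 0], "slide": [0, 0, 0], "grip": 0}, {"rot": [0, 0, 0], "slide": [0, 0, 0], "grip": 0}, {"rot": [0, 0, 0], "slide": [0, 0, 0], "grip": 0}]}}

```text
time: 49.7
ee_pos: [0.5083, 0.1381, 0.1109]
eef_rot: [0.148, 0.989, -0.0, -0.0]
ft_force: [-0.2, 0.0, 1.1]
width: 0.0004
grip_force: 0.6
```

Emit:
{"fn": "arm_command", "kwargs": {"steps": [{"rot": [0, 0, 0], "slide": [0, 0, -0.002], "grip": 0}, {"rot": [0, 0, 0], "slide": [0, 0, 0], "grip": 0}, {"rot": [0, 0, 0], "slide": [0, 0, 0], "grip": 0}, {"rot": [0, 0, 0], "slide": [0, 0, 0], "grip": 0}, {"rot": [0, 0, 0], "slide": [0, 0, 0], "grip": 0}, {"rot": [0, 0, 0], "slide": [0, 0, 0], "grip": 0}, {"rot": [0, 0, 0], "slide": [0, 0, 0], "grip": 0}, {"rot": [0, 0, 0], "slide": [0, 0, 0], "grip": 0}]}}

```text
time: 50.7
ee_pos: [0.5086, 0.1381, 0.1091]
eef_rot: [0.148, 0.989, 0.0, 0.0]
ft_force: [0.0, 0.1, 1.1]
width: 0.0002
grip_force: 1.0
```

Emit:
{"fn": "arm_command", "kwargs": {"steps": [{"rot": [0, 0, 0], "slide": [0, 0, -0.002], "grip": 0}, {"rot": [0, 0, 0], "slide": [0, 0, -0.001], "grip": 0}, {"rot": [0, 0, 0], "slide": [0, 0, 0], "grip": 0}, {"rot": [0, 0, 0], "slide": [0, 0, 0], "grip": 0}, {"rot": [0, 0, 0], "slide": [0, 0, 0], "grip": 0}, {"rot": [0, 0, 0], "slide": [0, 0, 0], "grip": 0}, {"rot": [0, 0, 0], "slide": [0, 0, 0], "grip": 0}, {"rot": [0, 0, 0], "slide": [0, 0, 0], "grip": 0}]}}

```text
time: 51.7
ee_pos: [0.5086, 0.1381, 0.1061]
eef_rot: [0.148, 0.989, 0.0, 0.0]
ft_force: [2.4, -1.8, 2.8]
width: 0.0008
grip_force: 1.7
```

```bash
python3 chk3.py; python3 - <<'E'
from h import *
import pickle
a,b=pickle.load(open("p6.pkl","rb"))
A=cv2.resize(a["pixels"][130:260,180:290][:,:,::-1],None,fx=4,fy=4,interpolation=cv2.INTER_CUBIC)
cv2.imwrite("pics/m1.png",A)
hs=cv2.cvtColor(a["pixels"],cv2.COLOR_RGB2HSV)
m=cv2.inRange(hs,(50,60,30),(95,255,255))[150:240,195:285];ys,xs=np.nonzero(m);print(len(xs),xs.min()+195,xs.max()+195,ys.min()+150,ys.max()+150)
E
```

```text
[0.5086 0.1381 0.1061] [ 1.6833 -0.9954  3.8007]
(0.0, -2.0, 0.912) (0.0, 0.0, 0.657)
261 214 260 199 211
```

Emit:
{"fn": "arm_command", "kwargs": {"steps": [{"rot": [0, 0, 0], "slide": [0, 0, -0.002], "grip": 0}, {"rot": [0, 0, 0], "slide": [0, 0, 0], "grip": 0}, {"rot": [0, 0, 0], "slide": [0, 0, -0.001], "grip": 0}, {"rot": [0, 0, 0], "slide": [0, 0, 0], "grip": 0}, {"rot": [0, 0, 0], "slide": [0, 0, 0], "grip": 0}, {"rot": [0, 0, 0], "slide": [0, 0, 0], "grip": 0}, {"rot": [0, 0, 0], "slide": [0, 0, 0], "grip": 0}, {"rot": [0, 0, 0], "slide": [0, 0, 0], "grip": 0}]}}

```text
time: 52.85
ee_pos: [0.5088, 0.1381, 0.1046]
eef_rot: [0.148, 0.989, 0.0, 0.0]
ft_force: [-4.1, -3.0, 19.7]
width: 0.0006
grip_force: 9.7
```

Emit:
{"fn": "arm_command", "kwargs": {"steps": [{"rot": [0, 0, 0], "slide": [0, 0, -0.0005], "grip": 0}, {"rot": [0, 0, 0], "slide": [0, 0, 0], "grip": 0}, {"rot": [0, 0, 0], "slide": [0, 0, 0.01], "grip": 0}, {"rot": [0, 0, 0], "slide": [0, 0, 0.02], "grip": 0}, {"rot": [0, 0, 0], "slide": [0, 0, 0.04], "grip": 0}, {"rot": [0, 0, 0], "slide": [0, 0, 0.05], "grip": 0}, {"rot": [0, 0, 0], "slide": [0, 0, 0.05], "grip": 0}, {"rot": [0, 0, 0], "slide": [-0.02, 0.03, 0], "grip": 0}]}}

```text
time: 53.85
ee_pos: [0.4903, 0.167, 0.2759]
eef_rot: [0.15, 0.989, 0.001, 0.002]
ft_force: [0.3, 0.8, -0.6]
width: 0.0003
grip_force: 0.0
```

Emit:
{"fn": "arm_command", "kwargs": {"steps": [{"rot": [0, 0, 0], "slide": [-0.02, 0.05, 0], "grip": 0}, {"rot": [0, 0, 0], "slide": [-0.02, 0.05, 0], "grip": 0}, {"rot": [0, 0, 0], "slide": [-0.02, 0.05, 0], "grip": 0}, {"rot": [0, 0, 0], "slide": [-0.02, 0.05, 0], "grip": 0}, {"rot": [0, 0, 0], "slide": [-0.02, 0.04, 0], "grip": 0}, {"rot": [0, 0, 0], "slide": [0, 0, 0], "grip": 0}, {"rot": [0, 0, 0], "slide": [0, 0, 0], "grip": 0}, {"rot": [0, 0, 0], "slide": [0, 0, 0], "grip": 0}]}}

```text
time: 54.85
ee_pos: [0.3893, 0.4069, 0.2725]
eef_rot: [0.149, 0.989, -0.0, -0.0]
ft_force: [0.2, -0.7, -0.2]
width: 0.0004
grip_force: 0.0
```

```bash
python3 - <<'E'
from h import *
a=eyes.camera("scene");b=eyes.camera("top");print(sensors.read_state()["ee_pos"])
A=cv2.resize(a["pixels"][165:265,195:365][:,:,::-1],None,fx=4.7,fy=3.1,interpolation=cv2.INTER_CUBIC)
B=cv2.resize(b["pixels"][150:225,185:390][:,:,::-1],None,fx=3.89,fy=3.8,interpolation=cv2.INTER_CUBIC)
w=min(A.shape[1],B.shape[1]);cv2.imwrite("pics/n1.png",np.vstack([A[:,:w],B[:,:w]]))
for p,n in((a,"lid"),(a,"dowel"),(b,"dowel"),(b,"lid")):print(n,[(np.round(d["bbox"],1).tolist(),round(d["conf"],2)) for d in eyes.look_for(n,p)[:2]])
E
```

```text
[0.38917343 0.40714383 0.27268759]
lid [([209.0, 194.1, 264.6, 216.3], 0.79)]
dowel []
dowel [([371.6, 186.6, 382.9, 192.9], 0.43)]
lid [([197.7, 174.2, 248.4, 203.0], 0.71)]
```

View pics/n1.png

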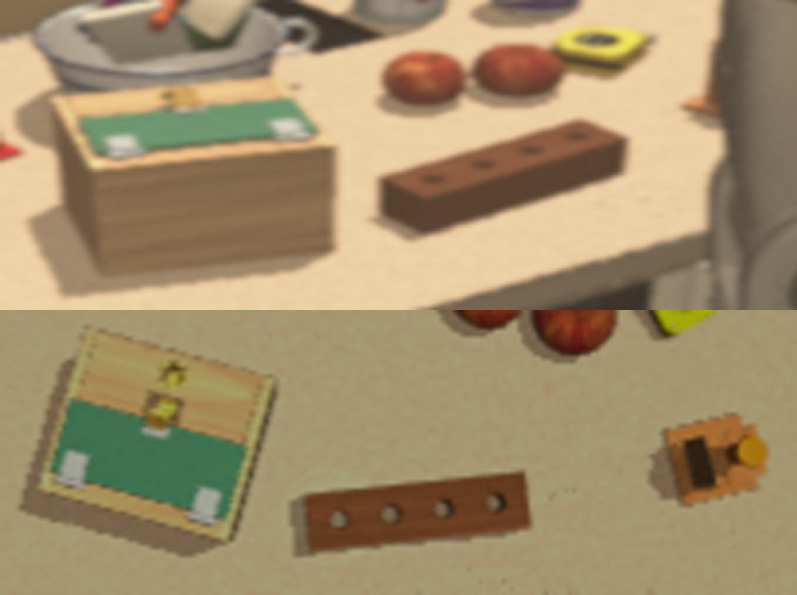

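The lid is shut with the catch over its edge and the gripper well clear. The drying stand is empty, and the dowel is back in its stand.

```bash
python3 -c "
from bench import order
print(order.close_job())"
```

```text
the job is handed in; nothing more can be done
None
```

The job is handed in at about 55 s of robot time: the red, white and blue picks (yellow was absent) went point-down into cells 3, 2 and 1, the lid is shut under its catch, and the dowel stands upright in its stand; closing the lid nudged the box back a few millimetres.

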